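# Open the test chamber and load a sample tin

### The job

First swing the teal lid of the test chamber up and back, past its balance point, so that it stays open on its own against its stop; do it gently, without flinging it, forcing it or letting it fall. Then stand the aluminium sample tin with the two orange bands upright, wholly on the black disc inside the chamber, without dropping it, and let go, leaving the lid open. Leave the bottle, jar and beaker where they are.

Things in the scene. Friction and masses are not known exactly. Their poses are not given: they have to be found in the camera images.
- chamber: Test chamber, fixed on the bench; origin on the bench, 75 mm in front of the hinge line; x front to back, y to its left. Teal side walls 12 mm thick, inner faces 96 mm either side of the middle, 94 mm tall, front ends 130 mm in front of the hinge line. Grey rear wall. Front fully open, floor is the bench. Control pod (66 mm wide, 105 mm tall, display and keys) outside the left wall.
- hinge (a point): Middle of the lid's hinge line, on the fixed chamber, 102 mm above the bench. x points level from the chamber's front to its back, y along the hinge to the left, z up. The rear wall's inner face is 12 mm in front of this line.
- lip (a point): Middle of the lid's front edge, 162 mm from the hinge line. The lid is a flat plate 212 mm wide, 7 mm thick, ending in a white bead 12 mm thick; its mid-plane goes through the hinge line. Shut, it lies level at 102 mm height and overhangs the walls' front ends by 32 mm, free below down to the bench. x: from edge to hinge in the plate, y along the edge, z normal of the upper face.
- lid (a joint): Lid angle, rad: 0 shut and level, 1.57 upright (balance point), 1.95 leaning back on its stop. It turns up and backwards, away from the open front. 0.35 to 0.7 kg: 2 to 4 N up at the edge starts it. Light damping (0.07 N m s/rad), hardly any friction, no latch: let go before the balance point it falls shut; beyond it, it sinks onto the stop and stays.
- disc (a point): Centre of the black disc (100 mm diameter, thin yellow rim, flat, no step) on the bench inside the chamber, 75 mm in front of the hinge line, on the chamber's middle line. z is bench height.
- tin_center (a point): Centre (half-way up) of the sample tin: closed upright aluminium cylinder, 64 mm diameter, 85 mm tall, with two orange bands, about 0.25 kg. z is its axis. It stands on the bench to the left or the right of the chamber.
- bottle: Bystander: amber bottle with a white cap, 62 mm diameter, 150 mm tall, origin at the centre of its base. On the other side of the chamber from the tin.
- jar: Bystander: white jar with a blue cap, 76 mm diameter, 100 mm tall, origin at the centre of its base. Far left.
- beaker: Bystander: open steel beaker, 84 mm diameter, 100 mm tall, origin at the centre of its base. Far right.
- tin: The same tin, origin at the centre of its base.
There are look-alikes about, which are no part of the job. Of the things like the tin, leave any that is yellow; of the rest the smaller one is meant.

How it is judged (in metres and radians):
On the way, in this order (a step that is already met when the one before it is completed fails the run):
1. the lid stands open beyond its balance point, near its stop, with the robot not touching it (value of joint lid above 1.85 rad and contact force between lid and the fingers below 0.1 N and contact force between lid and the arm below 0.1 N), for 0.3 s.
2. the tin stands upright, wholly on the black disc (horizontal distance between tin_center and disc below 0.018 m and angle between tin_center's own z axis and vertical below 0.1 rad and height (world z) of tin_center below 0.048 m), for 0.2 s.
At the end, for the whole second after the job is handed in: The lid is open on its stop (over 1.85 rad) and at rest; the tin stands upright (within 0.1 rad) on the bench, its centre within 18 mm of the disc's centre, released and still (all of step 2 and value of joint lid above 1.85 rad and linear speed of tin below 0.02 m/s and velocity of joint lid between -0.05 and 0.05 rad/s); the robot touches nothing.
It fails at once if the lid is flung open or falls (faster than 3 rad/s) (velocity of joint lid above 3 rad/s or velocity of joint lid below -3 rad/s).
It fails at once if the lid is forced (robot pushes it with over 30 N) (contact force between lid and the fingers above 30 N or contact force between lid and the arm above 30 N).
It fails at once if the tin is dropped (over 0.7 m/s while not held) (linear speed of tin above 0.7 m/s and contact force between tin and the fingers below 0.1 N).
It fails at once if a bystander is moved by more than 25 mm (distance of any of bottle, jar, beaker from where it was at the start of the episode above 0.025 m).
It also fails if it takes over 70 s, if anything falls off the work surface, if the arm or the gripper's body presses on something with over 40 N, if the wrist force passes 120 N, or if a joint passes its speed limit or range.

### The arm

A 6-joint arm with a two-finger parallel gripper is mounted at the origin on the work surface. World frame = base frame: x ahead of the robot, y to its left, z up, the work surface at z = 0. Lengths are in m, angles in degrees, forces in N, time in s.
With the tool pointing down it reaches from about 0.275 to 0.875 m from the base axis. Payload 12.5 kg.
Tool frame: the origin (TCP) lies on the centre line of the jaws, within the pads' length; the fingertips stand 11 mm ahead of it and the grasp point (between the pads) lies 8 mm behind it; x points along the fingers, z is the direction in which the jaws open and shut, and the axes are right-handed (so a half turn about x gives the same grasp; the last joint's range is limited). The gripper opens to 85 mm and grips with 20 to 120 N. Pads are 22 mm wide; open, the fingers measure 114 mm over their backs; the gripper's body (76 mm by 85 mm) begins 54 mm behind the grasp point. The pads swing forward as they close: fully open they stand 13 mm farther back than shut.
Start: joints at [-76.18, 20.094, 94.641, -0, 65.266, -4.847], TCP at [0.176, -0.521, 0.242] pointing down, gripper open.
Joint ranges: [-157.81, 157.81], [-45, 120.19], [0.68, 151.7], [-89.99, 269.99], [4.06, 180], [-164.3, 164.3]. Speed limits (degrees/s): [127.2, 127.2, 159.86, 180, 180, 180].

### API

Orientations are given as a 3x3 rotation matrix whose columns are the frame's x, y, z axes.
In Python, from cell import read_state, capture, hand_in gives the robot as it stands. The module is installed in compiled form; this text tells all that it offers.
- The arm moves only by the tool apply_moves, never from a script. Its argument "deltas" is text: rows parted by semicolons, each of 7 numbers parted by spaces: the shift along the tool's x, y, z in m, then the turn, a rotation vector about the tool's x, y, z in rad, then the opening, from -1 (shut) to 1 (fully open). In form: dx dy dz ax ay az hand; .... A call has 1 to 8 rows; each row is the pose to reach, as a shift and turn from the pose measured when the call began, along the tool's axes at that moment; what a row does not reach only later rows make up. A row lasts 1/12 s, in which the tool goes at most 41.7 mm and 7.16 degrees, less where a joint would pass 70% of its speed; a pose out of reach is approached as far as the arm can. A call with a gripper value outside its range is refused whole. The fingers move at their own pace and stop on an object; the grip force is fixed at half the most. Time passes only in rows, so rows that repeat a pose let the fingers close. It gives the time, the measured TCP pose, the force and the opening at its end, in the units of the state.
- read_state(): the state, without advancing time (a new reading comes with each control period).
- capture(name): name is "side" or "top" or "wrist"; returns a dict with "pixels" (480x640x3 uint8, blue, green, red), "depth" (480x640 float32, m along the optical axis (not along the pixel's ray), 0 where there is no reading), "camera_matrix" (3x3 intrinsics, pixels), "R" (3x3) and "t" (3): a world point X has camera coordinates R X + t; the wrist camera has in their place "T_tool_cam" (4x4, takes a point from camera to tool coordinates, whose origin is the TCP and whose axes are the tool frame's). Camera axes: x right, y down, z forward; pixel columns grow to the right and rows downward; lengths in m; the calibration is good to about 2 mm. The wrist camera is an equidistant fisheye: a pixel r from the principal point sees the ray r / f radians off the axis. A picture is of the moment at which its call begins: read the wrist's pose just before it.
- hand_in(): hands the job in, once; it reports no verdict.
The state is a dict: "clock": time; "joint_positions": joint angles; "dq": joint speeds; "effort": joint torques, N m; "ee_pos": TCP position; "tcp_rot": TCP orientation; "wrist_force": force on the tool from outside, world axes, zero at the start; "wrist_torque": the same for the moment, N m; "width": opening from 0.0 (shut) to 1.0 (fully open).
Only numpy, scipy, OpenCV 4.12 (cv2) and the standard library are available. Lean on these libraries where they do the work, as an engineer would, in place of code of your own. Each camera call takes 0.05 s, during which the arm holds its last target.

## Working session

There is one attempt and no reset: what is moved stays moved. The work goes in short steps, Python scripts to look and compute and a tool call to move; the robot and the scene stay as the last step left them, time stands still between calls to the robot, and variables do not carry over. Pictures are saved under pics/ and viewed, and the job is handed in when it is done.

Besides the shell and the picture viewer there is one more tool, called after "Emit:" as name(argument=value, ...), one argument or row to a line, values as JSON. apply_moves: Moves the arm, as the interface text tells. Its arguments: {"type":"object","properties":{"deltas":{"type":"string"}},"required":["deltas"]}

```bash
mkdir -p pics; python3 - <<'E'
from cell import read_state,capture
import cv2,numpy as np
s=read_state();print({k:np.round(v,3).tolist() for k,v in s.items()})
for n in("side","top"):
    c=capture(n);cv2.imwrite(f"pics/{n}0.png",c["pixels"]);print(n,c["camera_matrix"].round(1).tolist(),c["R"].round(3).tolist(),c["t"].round(3).tolist())
    np.savez(f"{n}0.npz",**c)
E
```

```text
{'clock': 0.0, 'joint_positions': [-76.179, 20.126, 94.677, -0.001, 65.265, -4.85], 'dq': [0.032, -0.018, -0.059, -0.01, 0.066, -0.041], 'effort': [-0.001, -50.611, -29.141, -0.0, 0.005, -0.0], 'ee_pos': [0.176, -0.521, 0.242], 'tcp_rot': [[-0.0, 0.947, 0.32], [0.001, 0.32, -0.947], [-1.0, 0.0, -0.001]], 'wrist_force': [0.387, -0.647, -0.684], 'wrist_torque': [-0.053, -0.016, -0.036], 'width': 1.003}
side [[518.5, 0.0, 317.8], [0.0, 518.5, 240.0], [0.0, 0.0, 1.0]] [[-0.996, -0.087, -0.009], [-0.054, 0.685, -0.727], [0.07, -0.723, -0.687]] [0.542, 0.1, 1.176]
top [[461.2, 0.0, 316.5], [0.0, 461.2, 235.4], [0.0, 0.0, 1.0]] [[0.021, -1.0, 0.003], [-0.998, -0.021, -0.064], [0.064, -0.002, -0.998]] [-0.031, 0.538, 1.238]
```

View pics/side0.png

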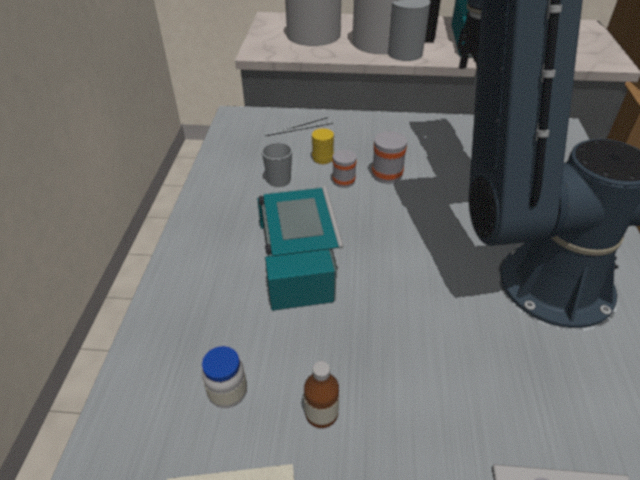

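View pics/top0.png

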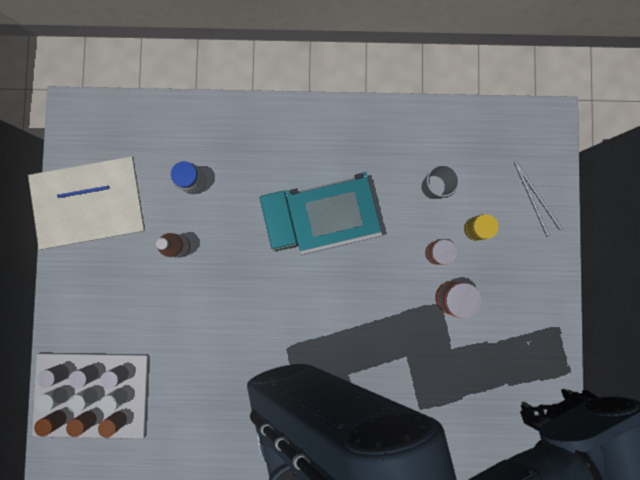

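The tin-like objects in the top image are the yellow one at (485,227), a small orange-banded one at (441,252) and a large orange-banded one at (459,299). The small one fits the description. I'll confirm that in enlarged crops.

```bash
cat > h.py <<'E'
import numpy as np,cv2
def P(c,u,v,d=None):
    if d is None: d=float(c["depth"][int(round(v)),int(round(u))])
    K=c["camera_matrix"];x=np.array([(u-K[0,2])/K[0,0],(v-K[1,2])/K[1,1],1])*d
    return c["R"].T@(x-c["t"])
def atz(c,u,v,z):
    K=c["camera_matrix"];r=c["R"].T@np.array([(u-K[0,2])/K[0,0],(v-K[1,2])/K[1,1],1]);o=-c["R"].T@c["t"]
    return o+r*(z-o[2])/r[2]
def cloud(c):
    K=c["camera_matrix"];v,u=np.mgrid[:480,:640];d=c["depth"]
    x=np.stack([(u-K[0,2])/K[0,0]*d,(v-K[1,2])/K[1,1]*d,d],-1)
    return (x-c["t"])@c["R"]
E
python3 - <<'E'
import cv2,numpy as np
from h import *
t=cv2.imread("pics/top0.png");s=cv2.imread("pics/side0.png")
a=cv2.resize(t[160:330,250:500],None,fx=3.2,fy=3.2,interpolation=2);b=cv2.resize(s[120:320,250:420],(510,600),interpolation=2)
cv2.imwrite("pics/ct.png",a);cv2.imwrite("pics/cs.png",b)
c=np.load("top0.npz")
for n,u,v in [("tin",441,252),("big",462,299),("yel",485,227),("bottle",164,244),("jar",183,174),("beak",430,190),("lip L",303,250),("lip R",382,233),("lip",343,242),("hingeL",294,193),("hingeR",366,178),("lidmid",335,213),("pod",278,220),("bench",350,290)]:print(n,P(c,u,v).round(4))
E
```

```text
tin [ 0.4983 -0.3409  0.0847]
big [ 0.3813 -0.3849  0.1164]
yel [ 0.5651 -0.454   0.0857]
bottle [0.5016 0.3506 0.1488]
jar [0.6846 0.3265 0.0966]
beak [ 0.6567 -0.3091  0.0955]
lip L [0.4955 0.0136 0.1038]
lip R [ 0.5507 -0.2016 -0.0055]
lip [ 0.5176 -0.087   0.1082]
hingeL [0.64   0.0397 0.1057]
hingeR [ 0.6825 -0.1431  0.1053]
lidmid [ 0.5911 -0.0656  0.1044]
pod [0.5702 0.0787 0.1046]
bench [ 0.392  -0.1148  0.0012]
```

View pics/ct.png

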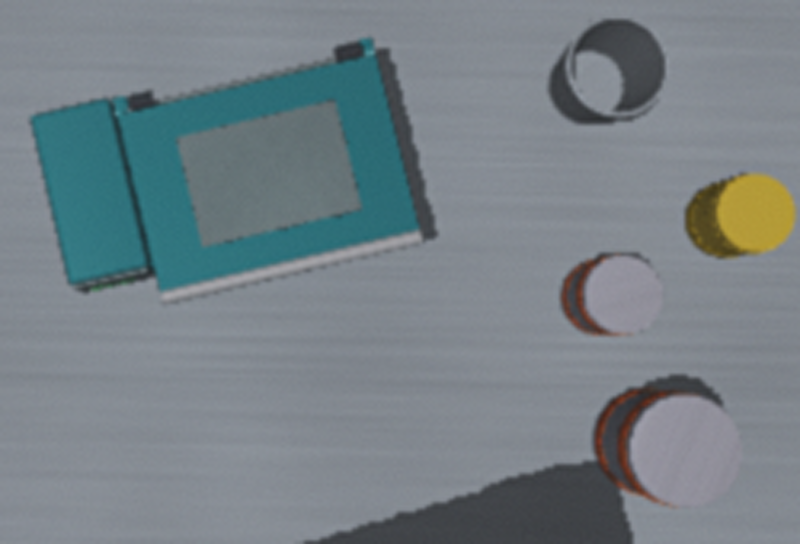

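View pics/cs.png

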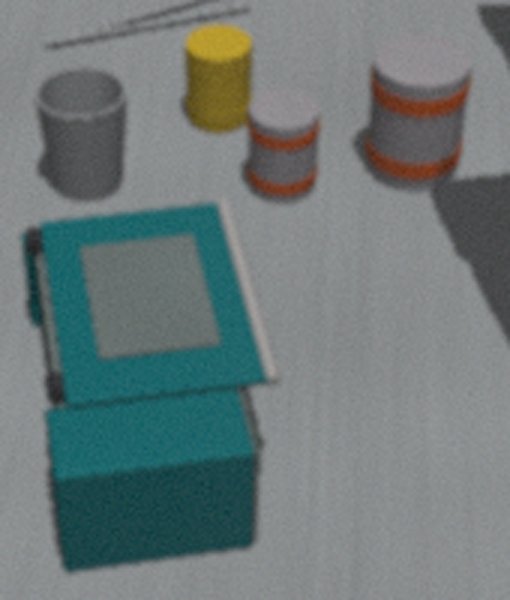

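```bash
python3 - <<'E'
import cv2,numpy as np
from h import *
c=np.load("top0.npz")
g=lambda x,y,z:atz(c,250+x/3.2,160+y/3.2,z)
L=g(161,300,.102);R=g(424,239,.102);print(L.round(4),R.round(4),np.linalg.norm(L-R))
y=(L-R)[:2];y/=np.linalg.norm(y);x=np.array([y[1],-y[0]]);m=(L+R)[:2]/2
print("yaw",np.degrees(np.arctan2(x[1],x[0])),"lip",m,"hinge",m+.162*x,"disc",m+.087*x)
pc=cloud(c);q=(pc[...,:2]-m)@np.stack([x,y],1);
M=(pc[...,2]>.095)&(pc[...,2]<.115)&(abs(q[...,0]-.08)<.15)&(abs(q[...,1])<.13)
# plate extents
for lo in(-.09,-.05,0,.05,.09):
    k=M&(abs(q[...,1]-lo)<.008);print(lo,q[k][:,0].min().round(4),q[k][:,0].max().round(4),np.median(pc[k][:,2]).round(4))
k=M&(q[...,0]>.02)&(q[...,0]<.06);print("y ext",q[k][:,1].min(),q[k][:,1].max())
print("tin",g(623,294,.085))
k=(abs(pc[...,2]-.085)<.006)&(np.hypot(pc[...,0]-.497,pc[...,1]+.349)<.06);p=pc[k];print(p.mean(0),p.min(0),p.max(0))
E
```

```text
[0.4859 0.0202 0.102 ] [ 0.5386 -0.1873  0.102 ] 0.2141719805096912
yaw 14.242178403262358 lip [ 0.51223144 -0.08354929] hinge [ 0.66925229 -0.04369389] disc [ 0.59655746 -0.06214546]
-0.09 -0.0013 0.1695 0.1047
-0.05 -0.0016 0.1578 0.1057
0 -0.0017 0.1579 0.1059
0.05 -0.0026 0.1575 0.1056
0.09 -0.0025 0.1665 0.1051
y ext -0.10416273030474103 0.12977965315163315
tin [ 0.49877477 -0.35031157  0.085     ]
[ 0.49937593 -0.34944291  0.08436279] [ 0.46756384 -0.38065823  0.07910997] [ 0.52965157 -0.31756332  0.09085438]
```

The target is the small tin: both orange bands show, the top measures 60 to 64 mm across and it stands at z=0.085. It is centred at (0.499,-0.349). The lid lip is at (0.512,-0.084) with a yaw of 14.2°. The plan is to straddle the lip loosely with part-open jaws and carry the lid round its arc.

```bash
cat >> h.py <<'E'
from scipy.spatial.transform import Rotation as Ro
YAW=np.radians(14.2);F=np.array([np.cos(YAW),np.sin(YAW),0]);Y=np.array([-np.sin(YAW),np.cos(YAW),0]);U=np.array([0,0,1.])
LIP=np.array([.511,-.0838,.102]);HINGE=LIP+.162*F;DISC=HINGE-.075*F;DISC[2]=0
def lidR(pitch): # tool pitch below horizontal in deg, in chamber plane
    p=np.radians(pitch);x=np.cos(p)*F-np.sin(p)*U;return np.stack([x,Y,np.cross(x,Y)],1)
def delta(pos,R):
    from cell import read_state
    s=read_state();R0=np.array(s["tcp_rot"]);d=R0.T@(np.array(pos)-s["ee_pos"]);w=Ro.from_matrix(R0.T@R).as_rotvec()
    return np.r_[d,w]
def show(pos,R,n):
    d=delta(pos,R);
    print("tot mm",np.linalg.norm(d[:3])*1e3,"deg",np.degrees(np.linalg.norm(d[3:])))
    for i in range(1,n+1):print(*np.round(d*i/n,3),end="; ")
    print()
E
python3 - <<'E'
from h import *
show(LIP-.12*F+.14*U,lidR(90),16)
E
```

```text
tot mm 462.52569618894506 deg 85.53606958531608
0.0 0.021 -0.02 -0.093 -0.0 -0.0; 0.0 0.042 -0.04 -0.187 -0.0 -0.0; 0.0 0.063 -0.059 -0.28 -0.0 -0.0; 0.0 0.084 -0.079 -0.373 -0.0 -0.0; 0.0 0.106 -0.099 -0.467 -0.0 -0.0; 0.0 0.127 -0.119 -0.56 -0.0 -0.0; 0.0 0.148 -0.138 -0.653 -0.0 -0.0; 0.0 0.169 -0.158 -0.746 -0.0 -0.0; 0.0 0.19 -0.178 -0.84 -0.0 -0.0; 0.0 0.211 -0.198 -0.933 -0.0 -0.001; 0.0 0.232 -0.217 -1.026 -0.001 -0.001; 0.0 0.253 -0.237 -1.12 -0.001 -0.001; 0.0 0.274 -0.257 -1.213 -0.001 -0.001; 0.0 0.295 -0.277 -1.306 -0.001 -0.001; 0.0 0.317 -0.296 -1.4 -0.001 -0.001; 0.0 0.338 -0.316 -1.493 -0.001 -0.001;
```

Emit:
apply_moves(
  deltas="0 0.021 -0.02 -0.093 0 0 -0.2; 0 0.042 -0.04 -0.187 0 0 -0.2; 0 0.063 -0.059 -0.28 0 0 -0.2; 0 0.084 -0.079 -0.373 0 0 -0.2; 0 0.106 -0.099 -0.467 0 0 -0.2; 0 0.127 -0.119 -0.56 0 0 -0.2; 0 0.148 -0.138 -0.653 0 0 -0.2; 0 0.169 -0.158 -0.746 0 0 -0.2",
)

```text
clock: 0.77
ee_pos: [0.2859, -0.3157, 0.2419]
tcp_rot: [[-0.0, 0.475, 0.88], [0.001, 0.88, -0.475], [-1.0, 0.001, -0.001]]
wrist_force: [0.7, -0.2, 0.1]
width: 0.4
```

```bash
python3 - <<'E'
from h import *
show(LIP-.12*F+.14*U,lidR(90),8)
E
```

```text
tot mm 229.83054865800278 deg 42.54068919762338
0.0 0.029 -0.0 -0.093 -0.0 -0.0; 0.0 0.057 -0.0 -0.186 -0.0 -0.0; 0.0 0.086 -0.0 -0.278 -0.0 -0.0; 0.0 0.115 -0.0 -0.371 -0.0 -0.001; 0.0 0.144 -0.0 -0.464 -0.0 -0.001; 0.0 0.172 -0.0 -0.557 -0.0 -0.001; 0.0 0.201 -0.0 -0.65 -0.0 -0.001; 0.0 0.23 -0.0 -0.742 -0.0 -0.001;
```

Emit:
apply_moves(
  deltas="0 0.029 0 -0.093 0 0 -0.2; 0 0.057 0 -0.186 0 0 -0.2; 0 0.086 0 -0.278 0 0 -0.2; 0 0.115 0 -0.371 0 0 -0.2; 0 0.144 0 -0.464 0 0 -0.2; 0 0.172 0 -0.557 0 0 -0.2; 0 0.201 0 -0.65 0 0 -0.2; 0 0.23 0 -0.742 0 0 -0.2",
)

```text
clock: 1.43
ee_pos: [0.3954, -0.1118, 0.242]
tcp_rot: [[-0.0, -0.249, 0.968], [0.001, 0.968, 0.249], [-1.0, 0.001, -0.0]]
wrist_force: [0.8, 0.5, 0.5]
width: 0.402
```

```bash
python3 - <<'E'
from h import *
show(LIP-.09*F+.05*U,lidR(40),8)
E
```

```text
tot mm 94.56495851875118 deg 50.00977173552719
0.011 -0.0 0.004 0.0 -0.109 -0.0; 0.023 -0.0 0.007 0.001 -0.218 -0.001; 0.034 -0.001 0.011 0.001 -0.327 -0.001; 0.045 -0.001 0.014 0.002 -0.436 -0.002; 0.056 -0.001 0.018 0.002 -0.546 -0.002; 0.068 -0.001 0.022 0.002 -0.655 -0.002; 0.079 -0.001 0.025 0.003 -0.764 -0.003; 0.09 -0.001 0.029 0.003 -0.873 -0.003;
```

Emit:
apply_moves(
  deltas="0.011 0 0.004 0 -0.109 0 -0.2; 0.023 0 0.007 0 -0.218 0 -0.2; 0.034 0 0.011 0 -0.327 0 -0.2; 0.045 0 0.014 0 -0.436 0 -0.2; 0.056 -0.001 0.018 0 -0.546 0 -0.2; 0.068 -0.001 0.022 0 -0.655 0 -0.2; 0.079 -0.001 0.025 0 -0.764 0 -0.2; 0.09 -0.001 0.029 0 -0.873 0 -0.2",
)

```text
clock: 2.1
ee_pos: [0.4201, -0.1007, 0.1656]
tcp_rot: [[0.58, -0.272, 0.768], [0.186, 0.962, 0.201], [-0.793, 0.027, 0.609]]
wrist_force: [0.5, 0.6, 0.1]
width: 0.399
```

```bash
python3 - <<'E'
from h import *
from cell import *
s=read_state();print(s["ee_pos"],s["joint_positions"],s["tcp_rot"])
a=capture("wrist");b=capture("side");cv2.imwrite("pics/w1.png",a["pixels"]);cv2.imwrite("pics/s1.png",b["pixels"][130:330,200:440].repeat(3,0).repeat(3,1))
print(a["T_tool_cam"],a["camera_matrix"])
E
```

```text
[ 0.42011145 -0.1006582   0.16559585] [ -37.08317493    8.80323998  133.98882123   68.07071963   32.48997607
 -110.41564475] [[ 0.57990302 -0.27241627  0.76779025]
 [ 0.18629688  0.96180788  0.20054695]
 [-0.79309896  0.02673915  0.6085056 ]]
[[-4.36380551e-04 -2.93970928e-01  9.55814262e-01 -1.31637252e-01]
 [-1.20042896e-03 -9.55813510e-01 -2.93971245e-01  7.52615939e-02]
 [ 9.99999184e-01 -1.27567046e-03  6.42072091e-05  3.54328789e-04]
 [ 0.00000000e+00  0.00000000e+00  0.00000000e+00  1.00000000e+00]] [[371.64829954   0.         323.29431784]
 [  0.         371.64829954 237.19385189]
 [  0.           0.           1.        ]]
```

View pics/w1.png

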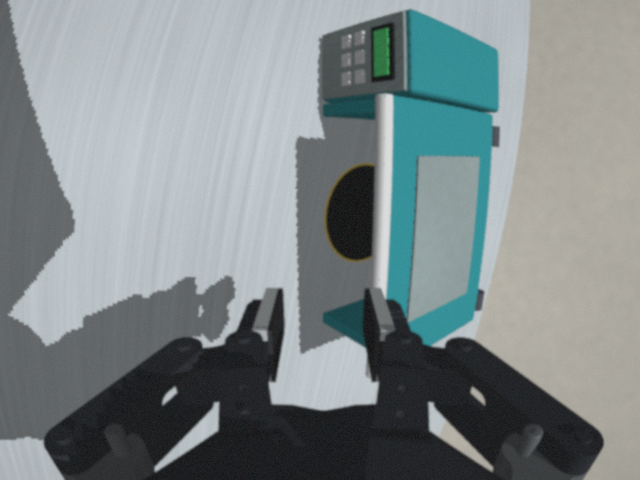

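View pics/s1.png

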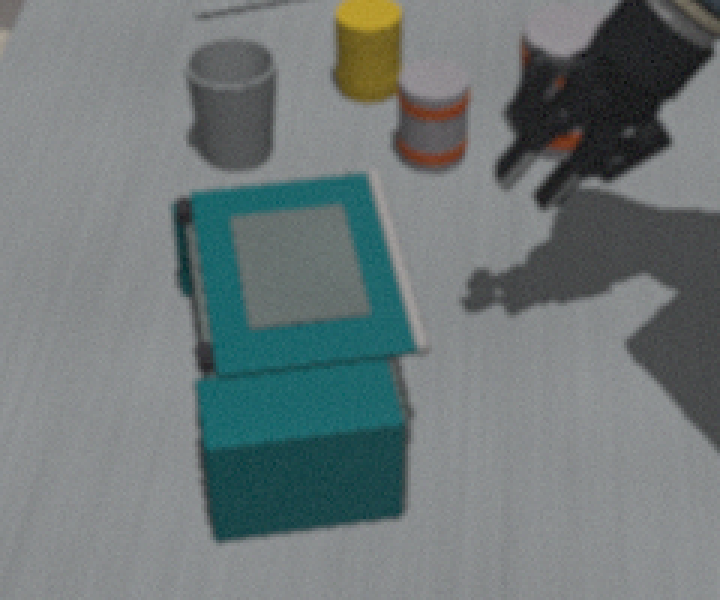

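The lid is shut and the gripper is in front of its lip, which sits at about (383,150 to 290) in the wrist image. The fingers point obliquely towards it.

```bash
python3 - <<'E'
from h import *
show(LIP-.055*F+.006*U,lidR(45),5)
E
```

```text
tot mm 68.21292022357278 deg 8.09358066102057
0.013 -0.002 -0.001 0.0 -0.027 -0.008; 0.027 -0.004 -0.002 0.0 -0.054 -0.017; 0.04 -0.006 -0.002 0.001 -0.081 -0.025; 0.054 -0.008 -0.003 0.001 -0.108 -0.033; 0.067 -0.01 -0.004 0.001 -0.135 -0.042;
```

Emit:
apply_moves(
  deltas="0.013 -0.002 -0.001 0 -0.027 -0.008 0.18; 0.027 -0.004 -0.002 0 -0.054 -0.017 0.18; 0.04 -0.006 -0.002 0 -0.081 -0.025 0.18; 0.054 -0.008 -0.003 0 -0.108 -0.033 0.18; 0.067 -0.01 -0.004 0 -0.135 -0.042 0.18; 0.067 -0.01 -0.004 0 -0.135 -0.042 0.18; 0.067 -0.01 -0.004 0 -0.135 -0.042 0.18",
)

```text
clock: 2.78
ee_pos: [0.4574, -0.0971, 0.1082]
tcp_rot: [[0.683, -0.248, 0.687], [0.176, 0.969, 0.174], [-0.708, 0.002, 0.706]]
wrist_force: [0.3, -0.3, 0.2]
width: 0.591
```

```bash
python3 - <<'E'
from h import *
from cell import *
s=read_state();print(s["ee_pos"],s["joint_positions"])
print(delta(LIP-.055*F+.006*U,lidR(45)).round(4))
a=capture("wrist");b=capture("side");cv2.imwrite("pics/w2.png",a["pixels"]);cv2.imwrite("pics/s2.png",cv2.resize(b["pixels"][150:300,240:440],(800,600)))
show(LIP+.032*F+.002*U,lidR(45),8)
E
```

```text
[ 0.45735201 -0.09709922  0.10816669] [ -34.98537861   22.5085711   135.34318762  106.39618484   33.99214245
 -148.97928994]
[ 0.0003 -0.0003  0.0001 -0.     -0.0019 -0.0034]
tot mm 87.30495478649027 deg 0.10657994434930419
0.008 0.0 0.007 0.0 -0.0 -0.0; 0.016 0.0 0.015 0.0 -0.0 -0.0; 0.024 0.0 0.022 0.001 -0.0 -0.0; 0.033 0.0 0.029 0.001 -0.0 -0.001; 0.041 0.0 0.036 0.001 -0.0 -0.001; 0.049 0.0 0.044 0.001 -0.0 -0.001; 0.057 0.0 0.051 0.001 -0.0 -0.001; 0.065 0.0 0.058 0.001 -0.0 -0.001;
```

View pics/w2.png

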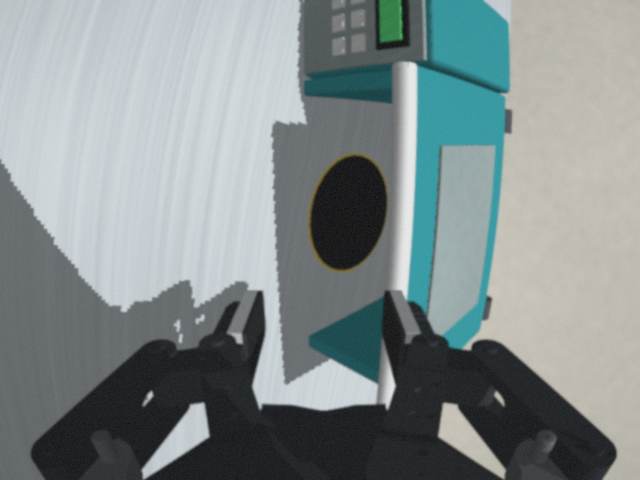

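View pics/s2.png

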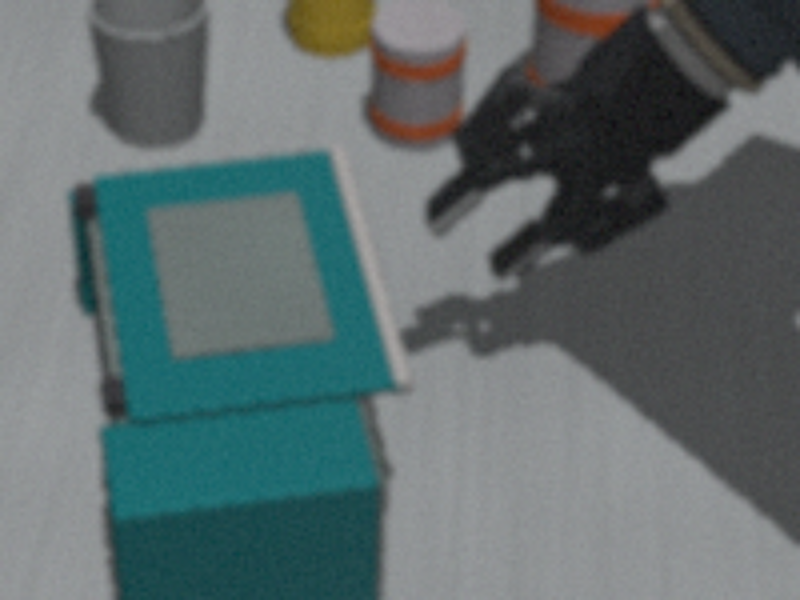

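Emit:
apply_moves(
  deltas="0.008 0 0.007 0 0 0 0.18; 0.016 0 0.015 0 0 0 0.18; 0.024 0 0.022 0 0 0 0.18; 0.024 0 0.022 0 0 0 0.18",
)

```text
clock: 3.22
ee_pos: [0.4907, -0.0895, 0.1088]
tcp_rot: [[0.686, -0.248, 0.684], [0.175, 0.969, 0.176], [-0.706, -0.001, 0.708]]
wrist_force: [0.6, 0.2, 0.2]
width: 0.59
```

```bash
python3 - <<'E'
from h import *
from cell import *
s=read_state();print(s["ee_pos"],s["joint_positions"])
show(LIP+.032*F+.002*U,lidR(45),5)
E
```

```text
[ 0.49073592 -0.08947028  0.10881283] [ -30.70297527   23.96104209  131.80518606  108.42658549   31.85611071
 -146.75882585]
tot mm 53.25640251628549 deg 0.21545687055691584
0.008 0.0 0.007 0.001 0.0 -0.0; 0.016 0.0 0.014 0.001 0.001 -0.0; 0.025 0.0 0.02 0.002 0.001 -0.001; 0.033 0.0 0.027 0.003 0.001 -0.001; 0.041 0.0 0.034 0.003 0.001 -0.001;
```

Emit:
apply_moves(
  deltas="0.008 0 0.007 0 0 0 0.18; 0.016 0 0.014 0 0 0 0.18; 0.025 0 0.02 0 0 0 0.18; 0.033 0 0.027 0 0 0 0.18; 0.041 0 0.034 0 0 0 0.18; 0.041 0 0.034 0 0 0 0.18",
)

```text
clock: 3.72
ee_pos: [0.5432, -0.0757, 0.1033]
tcp_rot: [[0.685, -0.249, 0.684], [0.175, 0.968, 0.177], [-0.707, -0.001, 0.707]]
wrist_force: [-0.3, -0.1, -2.5]
width: 0.592
```

```bash
python3 - <<'E'
from h import *
from cell import *
s=read_state();print(s["ee_pos"],s["joint_positions"])
print(delta(LIP+.032*F+.002*U,lidR(45)).round(4))
a=capture("wrist");b=capture("side");cv2.imwrite("pics/w3.png",a["pixels"]);cv2.imwrite("pics/s3.png",cv2.resize(b["pixels"][150:300,240:440],(800,600)))
E
```

```text
[ 0.54320183 -0.07570471  0.10328345] [ -24.91070547   27.3281931   125.77033112  110.6337506    28.5710551
 -143.33138057]
[-0.0014  0.0001 -0.0003  0.0037  0.0002 -0.0018]
```

View pics/w3.png

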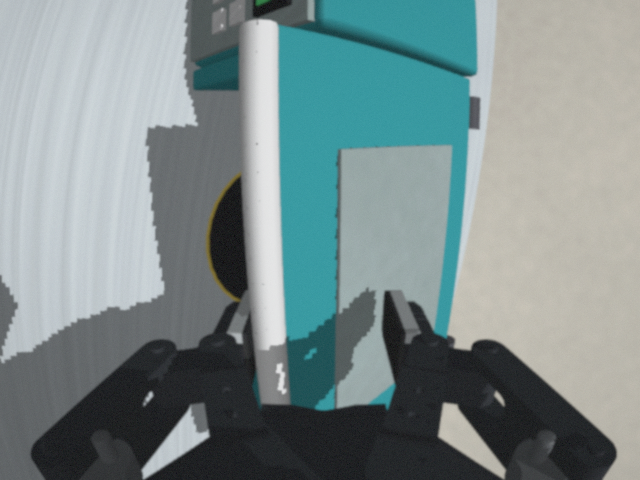

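View pics/s3.png

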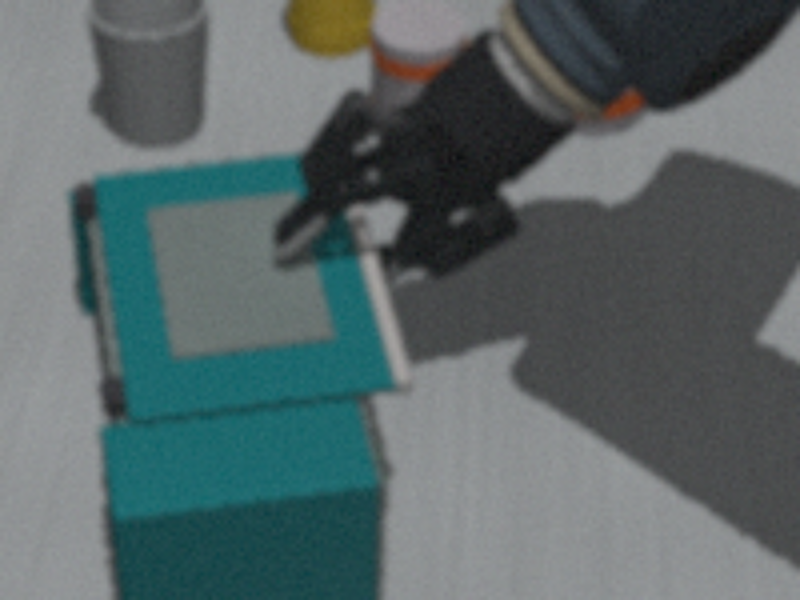

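The lid front edge now lies between the jaws: the bead is at about (262,200) in the wrist view, with the lower finger under it. The wrist reads about 2.5 N of lid weight. I'll swing it round the arc.

```bash
cat > arc.py <<'E'
import sys
from h import *
def pose(th,p,s,h):
    t=np.radians(th);e=-np.cos(t)*F+np.sin(t)*U;n=np.sin(t)*F+np.cos(t)*U
    return HINGE+(.162-s)*e+h*n,lidR(p)
def P_(th): return 45+60*th/112
def run(th0,th1,n,s0=.032,s1=.032,h=.002):
    from cell import read_state
    st=read_state();print(np.round(st["joint_positions"],1),np.round(st["wrist_force"],1),st["clock"])
    for i in range(1,n+1):
        a=th0+(th1-th0)*i/n;s=s0+(s1-s0)*i/n
        print(*np.round(delta(*pose(a,P_(a),s,h)),3).tolist(),sep=" ",end="; ")
    print()
if __name__=="__main__":
    a=list(map(float,sys.argv[1:]));run(a[0],a[1],int(a[2]),*a[3:])
E
python3 arc.py 0 12 8
```

```text
[ -25.    27.3  125.9  110.6   28.7 -143.4] [-0.3  0.4 -2.1] 3.8167
-0.003 -0.0 0.003 0.003 0.015 -0.002; -0.005 -0.0 0.005 0.003 0.029 -0.002; -0.007 -0.0 0.008 0.003 0.043 -0.002; -0.009 -0.0 0.01 0.003 0.057 -0.002; -0.012 -0.0 0.013 0.003 0.071 -0.002; -0.014 -0.0 0.016 0.004 0.085 -0.002; -0.015 -0.0 0.019 0.004 0.099 -0.002; -0.017 -0.0 0.022 0.004 0.113 -0.002;
```

Emit:
apply_moves(
  deltas="-0.003 0 0.003 0.003 0.015 -0.002 0.18; -0.005 0 0.005 0.003 0.029 -0.002 0.18; -0.007 0 0.008 0.003 0.043 -0.002 0.18; -0.009 0 0.01 0.003 0.057 -0.002 0.18; -0.012 0 0.013 0.003 0.071 -0.002 0.18; -0.014 0 0.016 0.004 0.085 -0.002 0.18; -0.015 0 0.019 0.004 0.099 -0.002 0.18; -0.017 0 0.022 0.004 0.113 -0.002 0.18",
)

```text
clock: 4.48
ee_pos: [0.5439, -0.0752, 0.13]
tcp_rot: [[0.602, -0.244, 0.761], [0.151, 0.97, 0.191], [-0.784, 0.0, 0.62]]
wrist_force: [-11.6, -4.0, 0.2]
width: 0.589
```

```bash
python3 arc.py 12 30 8
```

```text
[ -22.8   22.2  122.4   82.4   22.1 -112.3] [-11.6  -4.    0.2] 4.4833
-0.003 -0.0 0.006 -0.001 0.017 0.001; -0.006 -0.0 0.01 -0.001 0.038 0.001; -0.009 -0.0 0.014 -0.001 0.059 0.001; -0.011 -0.0 0.018 -0.001 0.08 0.001; -0.014 -0.0 0.023 -0.001 0.101 0.001; -0.016 -0.0 0.028 -0.001 0.122 0.001; -0.018 -0.0 0.032 -0.001 0.143 0.001; -0.02 -0.0 0.037 -0.001 0.164 0.001;
```

```bash
python3 - <<'E'
from h import *
from cell import *
a=capture("wrist");b=capture("side");cv2.imwrite("pics/w4.png",a["pixels"]);cv2.imwrite("pics/s4.png",cv2.resize(b["pixels"][150:300,240:440],(800,600),interpolation=2))
E
```

```text
(no output)
```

View pics/w4.png

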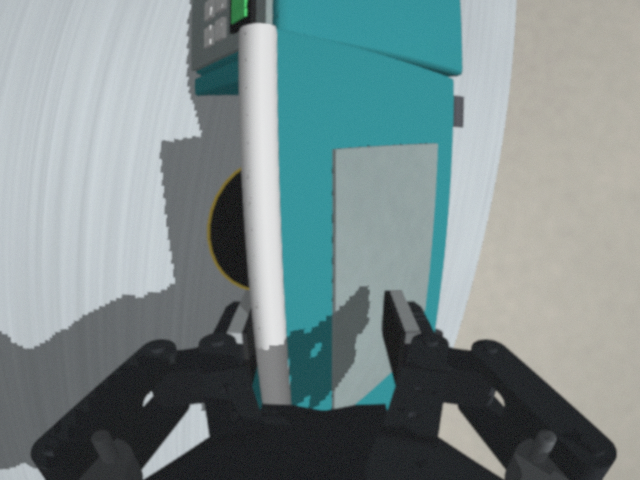

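View pics/s4.png

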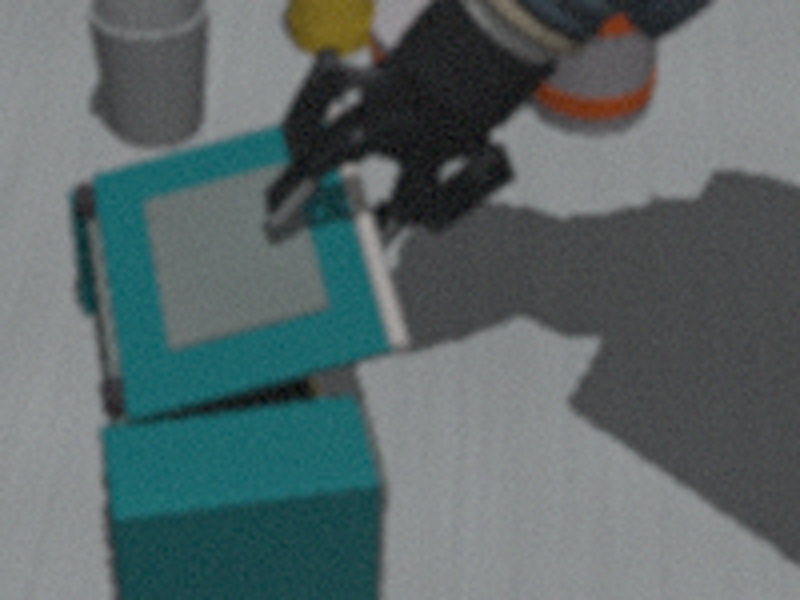

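The lid is up about 12°, but 12 N sideways means the bead is dragging along the finger. I'll recompute the path so that the finger contact rolls instead of sliding.

```bash
cat > arc2.py <<'E'
import sys
from h import *
def P_(th): return 45+60*th/112
def pose(th,t0,g):
    p=P_(th);f=np.radians(p-th)
    s=.003-t0*np.cos(f)+g*np.sin(f);h=-.006+t0*np.sin(f)+g*np.cos(f)
    t=np.radians(th);e=-np.cos(t)*F+np.sin(t)*U;n=np.sin(t)*F+np.cos(t)*U
    return HINGE+(.162-s)*e+h*n,lidR(p)
from cell import read_state
st=read_state();print(np.round(st["joint_positions"],1),np.round(st["wrist_force"],1),st["clock"])
th0,th1,n,t0,g0,g1=map(float,sys.argv[1:]);n=int(n)
for i in range(1,n+1):
    g=g0+(g1-g0)*i/n
    print(*np.round(delta(*pose(th0+(th1-th0)*i/n,t0,g)),3).tolist(),round(4*g/.085-1,2),end="; ")
print()
E
python3 arc2.py 12 16 4 -.011 .025 .025;python3 arc2.py 12 20 8 -.011 .025 .025
```

```text
[ -22.7   22.2  122.3   82.5   22.1 -112.3] [-8.8 -3.8 -0.5] 4.5833
-0.008 -0.0 0.003 -0.0 0.007 0.001 0.18; -0.009 -0.0 0.005 -0.001 0.016 0.001 0.18; -0.011 -0.0 0.007 -0.001 0.026 0.001 0.18; -0.012 -0.0 0.009 -0.001 0.035 0.001 0.18; 
[ -22.7   22.2  122.3   82.5   22.1 -112.3] [-8.8 -3.8 -0.5] 4.5833
-0.008 -0.0 0.003 -0.0 0.007 0.001 0.18; -0.009 -0.0 0.005 -0.001 0.016 0.001 0.18; -0.011 -0.0 0.007 -0.001 0.026 0.001 0.18; -0.012 -0.0 0.009 -0.001 0.035 0.001 0.18; -0.014 -0.0 0.011 -0.001 0.044 0.001 0.18; -0.015 -0.0 0.013 -0.001 0.054 0.001 0.18; -0.017 -0.0 0.015 -0.001 0.063 0.001 0.18; -0.018 -0.0 0.018 -0.001 0.073 0.001 0.18;
```

Emit:
apply_moves(
  deltas="-0.003 0 0.001 0 0.003 0 0.18; -0.006 0 0.003 0 0.007 0 0.18; -0.009 0 0.005 0 0.016 0 0.18; -0.012 0 0.009 0 0.035 0 0.18",
)

```text
clock: 4.92
ee_pos: [0.5432, -0.0752, 0.1452]
tcp_rot: [[0.574, -0.244, 0.781], [0.145, 0.97, 0.196], [-0.806, 0.001, 0.592]]
wrist_force: [-2.0, 0.7, -1.5]
width: 0.588
```

```bash
python3 arc2.py 16 28 8 -.011 .025 .025
```

```text
[-22.2  20.1 121.1  69.2  22.1 -98.3] [-2.   0.7 -1.5] 4.9167
-0.002 -0.0 0.004 -0.002 0.012 -0.0 0.18; -0.005 -0.0 0.007 -0.002 0.026 -0.0 0.18; -0.007 -0.0 0.011 -0.002 0.04 -0.0 0.18; -0.009 -0.0 0.014 -0.002 0.054 -0.0 0.18; -0.011 -0.0 0.017 -0.002 0.068 -0.0 0.18; -0.013 -0.0 0.021 -0.002 0.082 -0.0 0.18; -0.014 -0.0 0.024 -0.002 0.096 -0.0 0.18; -0.016 -0.0 0.027 -0.002 0.11 -0.0 0.18;
```

Force is down to about 2.5 N.

Emit:
apply_moves(
  deltas="-0.002 0 0.004 -0.002 0.012 0 0.18; -0.005 0 0.007 -0.002 0.026 0 0.18; -0.007 0 0.011 -0.002 0.04 0 0.18; -0.009 0 0.014 -0.002 0.054 0 0.18; -0.011 0 0.017 -0.002 0.068 0 0.18; -0.013 0 0.021 -0.002 0.082 0 0.18; -0.014 0 0.024 -0.002 0.096 0 0.18; -0.016 0 0.027 -0.002 0.11 0 0.18",
)

```text
clock: 5.58
ee_pos: [0.5545, -0.0722, 0.1738]
tcp_rot: [[0.483, -0.246, 0.84], [0.123, 0.969, 0.213], [-0.867, 0.001, 0.499]]
wrist_force: [-1.5, -0.2, -1.6]
width: 0.594
```

```bash
python3 arc2.py 28 44 8 -.011 .025 .025
```

```text
[-19.5  17.9 115.2  38.3  26.5 -65.3] [-1.5 -0.2 -1.6] 5.5833
-0.003 -0.001 0.006 -0.0 0.017 -0.001 0.18; -0.005 -0.001 0.01 -0.0 0.036 -0.001 0.18; -0.007 -0.001 0.015 -0.0 0.054 -0.001 0.18; -0.009 -0.001 0.019 -0.0 0.073 -0.001 0.18; -0.011 -0.001 0.024 0.0 0.092 -0.001 0.18; -0.013 -0.001 0.029 0.0 0.111 -0.001 0.18; -0.015 -0.001 0.034 0.0 0.129 -0.001 0.18; -0.016 -0.001 0.039 0.0 0.148 -0.001 0.18;
```

Emit:
apply_moves(
  deltas="-0.003 0 0.006 0 0.017 0 0.18; -0.005 0 0.01 0 0.036 0 0.18; -0.007 0 0.015 0 0.054 0 0.18; -0.009 -0.001 0.019 0 0.073 0 0.18; -0.011 -0.001 0.024 0 0.092 0 0.18; -0.013 -0.001 0.029 0 0.111 0 0.18; -0.015 -0.001 0.034 0 0.129 0 0.18; -0.016 -0.001 0.039 0 0.148 0 0.18",
)

```text
clock: 6.25
ee_pos: [0.5791, -0.0669, 0.2071]
tcp_rot: [[0.352, -0.245, 0.903], [0.09, 0.969, 0.228], [-0.932, 0.002, 0.363]]
wrist_force: [-3.5, -0.7, 0.5]
width: 0.589
```

```bash
python3 arc2.py 44 60 8 -.011 .025 .025
```

```text
[-15.7  18.5 105.3  16.9  38.8 -41.5] [-3.5 -0.7  0.5] 6.25
-0.002 0.0 0.005 -0.0 0.016 -0.001 0.18; -0.004 0.0 0.01 -0.0 0.035 -0.001 0.18; -0.005 0.0 0.015 -0.0 0.054 -0.001 0.18; -0.007 0.0 0.02 -0.0 0.072 -0.001 0.18; -0.008 0.0 0.025 -0.0 0.091 -0.002 0.18; -0.009 0.0 0.03 -0.0 0.11 -0.002 0.18; -0.01 0.0 0.035 -0.0 0.128 -0.002 0.18; -0.01 0.0 0.041 -0.0 0.147 -0.002 0.18;
```

Emit:
apply_moves(
  deltas="-0.002 0 0.005 0 0.016 0 0.18; -0.004 0 0.01 0 0.035 0 0.18; -0.005 0 0.015 0 0.054 0 0.18; -0.007 0 0.02 0 0.072 0 0.18; -0.008 0 0.025 0 0.091 -0.001 0.18; -0.009 0 0.03 0 0.11 -0.002 0.18; -0.01 0 0.035 0 0.128 -0.002 0.18; -0.01 0 0.041 0 0.147 -0.002 0.18",
)

```text
clock: 6.92
ee_pos: [0.6121, -0.0585, 0.2313]
tcp_rot: [[0.214, -0.245, 0.946], [0.054, 0.97, 0.239], [-0.975, 0.0, 0.22]]
wrist_force: [-1.3, -0.3, 0.6]
width: 0.59
```

```bash
python3 arc2.py 60 72 8 -.011 .025 .018; python3 - <<'E'
from h import *
from cell import *
b=capture("side");cv2.imwrite("pics/s5.png",cv2.resize(b["pixels"][120:300,220:460],(800,600),interpolation=2))
E
```

```text
[-12.1  22.4  93.8   7.1  52.5 -30. ] [-1.3 -0.3  0.6] 6.9167
-0.001 0.0 0.003 -0.001 0.012 0.0 0.14; -0.002 0.0 0.006 -0.001 0.026 0.0 0.09; -0.003 0.0 0.009 -0.001 0.04 0.0 0.05; -0.004 0.0 0.012 -0.001 0.054 0.0 0.01; -0.004 0.0 0.015 -0.001 0.068 0.0 -0.03; -0.005 0.0 0.018 -0.001 0.082 0.0 -0.07; -0.006 0.0 0.021 -0.001 0.096 0.0 -0.11; -0.006 0.0 0.024 -0.001 0.11 0.0 -0.15;
```

View pics/s5.png

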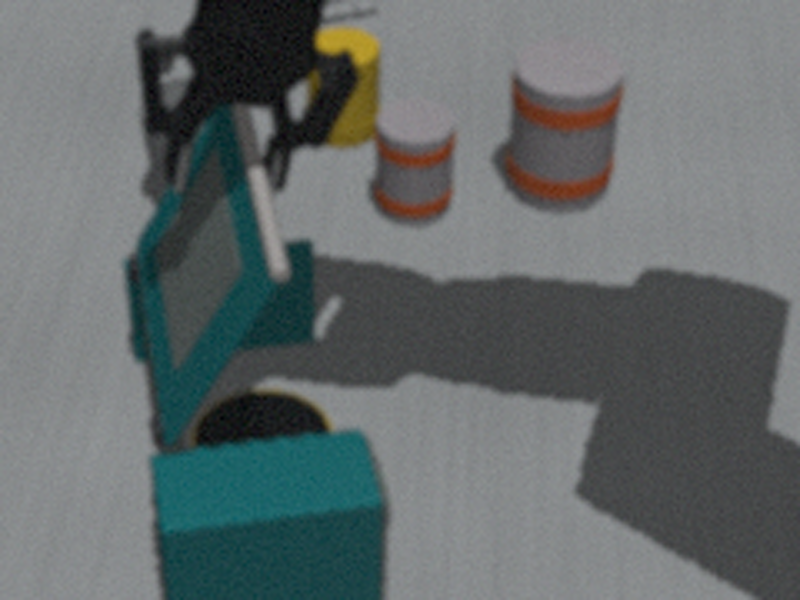

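The lid is at about 60° and still between the fingers at about (240,140).

Emit:
apply_moves(
  deltas="-0.001 0 0.003 0 0.012 0 0.14; -0.002 0 0.006 0 0.026 0 0.09; -0.003 0 0.009 -0.001 0.04 0 0.05; -0.004 0 0.012 -0.001 0.054 0 0.01; -0.004 0 0.015 -0.001 0.068 0 -0.03; -0.005 0 0.018 -0.001 0.082 0 -0.07; -0.006 0 0.021 -0.001 0.096 0 -0.11; -0.006 0 0.024 -0.001 0.11 0 -0.15",
)

```text
clock: 7.63
ee_pos: [0.6352, -0.0528, 0.2433]
tcp_rot: [[0.108, -0.246, 0.963], [0.027, 0.969, 0.244], [-0.994, -0.001, 0.111]]
wrist_force: [-1.1, -0.7, 1.3]
width: 0.427
```

```bash
python3 arc2.py 72 84 8 -.011 .018 .014
```

```text
[-10.   26.4  85.2   2.9  62.5 -25.4] [-1.1 -0.7  1.3] 7.6333
-0.0 0.0 0.002 0.0 0.013 0.001 -0.18; -0.001 0.0 0.005 0.0 0.027 0.001 -0.2; -0.001 0.0 0.008 0.0 0.041 0.001 -0.22; -0.002 0.0 0.012 0.0 0.055 0.001 -0.25; -0.002 0.0 0.015 0.0 0.069 0.001 -0.27; -0.002 0.0 0.019 0.0 0.083 0.001 -0.29; -0.002 0.0 0.022 0.0 0.097 0.001 -0.32; -0.002 0.0 0.026 0.0 0.112 0.001 -0.34;
```

Emit:
apply_moves(
  deltas="0 0 0.002 0 0.013 0 -0.18; -0.001 0 0.005 0 0.027 0 -0.2; -0.001 0 0.008 0 0.041 0 -0.22; -0.002 0 0.012 0 0.055 0 -0.25; -0.002 0 0.015 0 0.069 0 -0.27; -0.002 0 0.019 0 0.083 0 -0.29; -0.002 0 0.022 0 0.097 0 -0.32; -0.002 0 0.026 0 0.112 0 -0.34",
)

```text
clock: 8.3
ee_pos: [0.6603, -0.0465, 0.2482]
tcp_rot: [[-0.002, -0.246, 0.969], [-0.001, 0.969, 0.246], [-1.0, -0.001, -0.002]]
wrist_force: [-0.1, 0.5, 0.6]
width: 0.33
```

```bash
python3 arc2.py 84 98 8 -.011 .014 .014;python3 - <<'E'
from h import *
from cell import *
b=capture("side");cv2.imwrite("pics/s6.png",cv2.resize(b["pixels"][120:300,220:460],(800,600),interpolation=2))
E
```

```text
[ -8.   31.7  76.   -0.1  72.5 -22.2] [-0.1  0.5  0.6] 8.3
-0.001 0.0 0.004 0.0 0.014 0.001 -0.34; -0.001 0.0 0.009 0.0 0.031 0.001 -0.34; -0.001 0.0 0.013 0.0 0.047 0.001 -0.34; -0.001 0.0 0.018 0.0 0.063 0.001 -0.34; -0.001 0.0 0.023 0.0 0.08 0.001 -0.34; -0.001 0.0 0.027 0.0 0.096 0.001 -0.34; -0.0 0.0 0.032 0.0 0.112 0.001 -0.34; 0.001 0.0 0.037 0.0 0.129 0.001 -0.34;
```

View pics/s6.png

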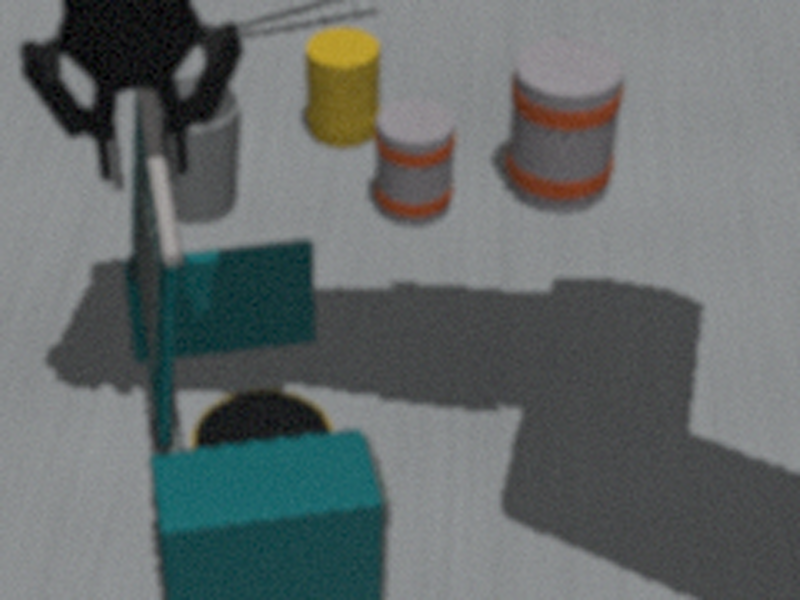

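The lid is nearly upright, straddled by the fingers at about (140,130). Continuing at the same pace.

Emit:
apply_moves(
  deltas="-0.001 0 0.004 0 0.014 0 -0.34; -0.001 0 0.009 0 0.031 0 -0.34; -0.001 0 0.013 0 0.047 0 -0.34; -0.001 0 0.018 0 0.063 0 -0.34; -0.001 0 0.023 0 0.08 0 -0.34; -0.001 0 0.027 0 0.096 0 -0.34; 0 0 0.032 0 0.112 0.001 -0.34; 0.001 0 0.037 0 0.129 0.001 -0.34",
)

```text
clock: 9.02
ee_pos: [0.6972, -0.037, 0.247]
tcp_rot: [[-0.128, -0.246, 0.961], [-0.032, 0.969, 0.244], [-0.991, 0.0, -0.132]]
wrist_force: [0.3, 0.5, -0.2]
width: 0.331
```

```bash
python3 arc2.py 98 110 8 -.011 .014 .014
```

```text
[ -5.9  39.6  63.1  -2.6  84.5 -19.7] [ 0.3  0.5 -0.2] 9.0167
-0.0 0.0 0.003 0.0 0.012 -0.0 -0.34; -0.0 0.0 0.007 0.0 0.026 -0.0 -0.34; 0.0 0.0 0.011 0.0 0.04 -0.0 -0.34; 0.001 0.0 0.015 0.0 0.055 -0.0 -0.34; 0.001 0.0 0.019 0.0 0.069 -0.0 -0.34; 0.002 0.0 0.023 0.0 0.083 -0.0 -0.34; 0.003 0.0 0.027 0.0 0.097 -0.0 -0.34; 0.004 0.0 0.03 0.0 0.111 -0.0 -0.34;
```

Emit:
apply_moves(
  deltas="0 0 0.003 0 0.012 0 -0.34; 0 0 0.007 0 0.026 0 -0.34; 0 0 0.011 0 0.04 0 -0.34; 0.001 0 0.015 0 0.055 0 -0.34; 0.001 0 0.019 0 0.069 0 -0.34; 0.002 0 0.023 0 0.083 0 -0.34; 0.002 0 0.023 0 0.083 0 -0.34",
)

```text
clock: 9.6
ee_pos: [0.7194, -0.0312, 0.2411]
tcp_rot: [[-0.209, -0.246, 0.947], [-0.052, 0.969, 0.24], [-0.977, 0.0, -0.215]]
wrist_force: [0.4, -0.7, 0.5]
width: 0.331
```

```bash
python3 - <<'E'
from h import *
from cell import *
s=read_state();print(s["wrist_force"],s["ee_pos"])
b=capture("side");cv2.imwrite("pics/s7.png",cv2.resize(b["pixels"][120:300,180:420],(800,600),interpolation=2))
a=capture("wrist");cv2.imwrite("pics/w7.png",a["pixels"])
E
```

```text
[ 0.36063585 -0.71691446  0.53508821] [ 0.71939019 -0.03124249  0.24106166]
```

View pics/s7.png

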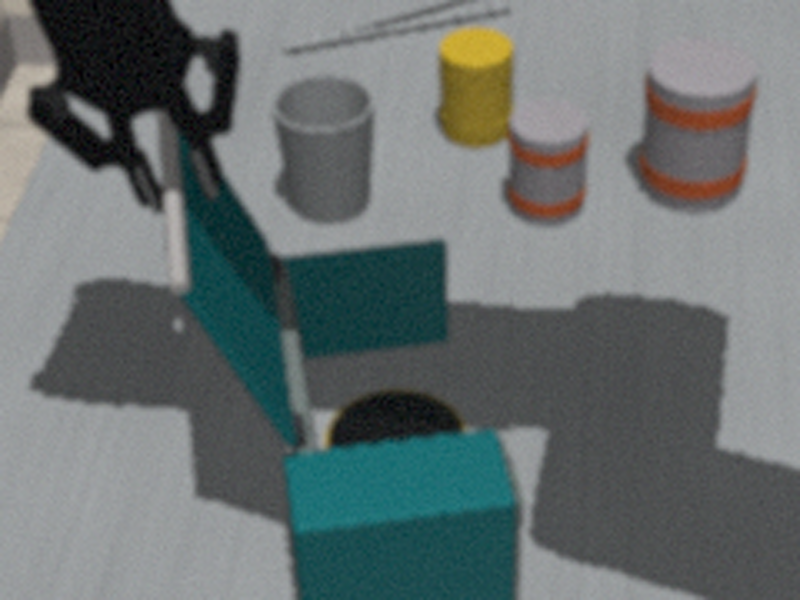

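View pics/w7.png

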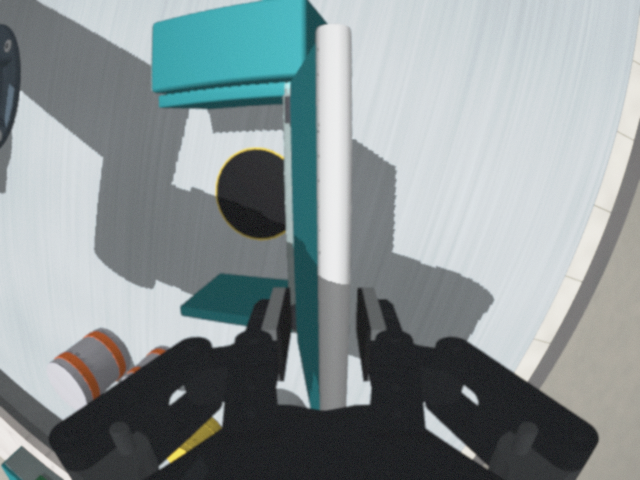

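```bash
cat > lid.py <<'E'
from h import *
from cell import *
def lidang():
    c=capture("top");pc=cloud(c);res=[]
    c2=capture("side");pc2=cloud(c2)
    for n,p in(("top",pc),("side",pc2)):
        q=p-HINGE;s=q@F;l=q@Y
        k=(p[...,2]>.14)&(p[...,2]<.24)&(abs(s)<.15)&(abs(l)<.1)&(l>-.02)
        if k.sum()>30:
            A=np.c_[p[k][:,2]-.102,np.ones(k.sum())];co=np.linalg.lstsq(A,s[k],rcond=None)[0];r=s[k]-A@co
            g=abs(r)<.006;co=np.linalg.lstsq(A[g],s[k][g],rcond=None)[0]
            res.append((n,int(g.sum()),round(float(np.pi/2+np.arctan(co[0])),3),co[1].round(4)))
    return res
print(lidang())
s=read_state();print(s["wrist_force"],s["clock"])
E
python3 lid.py
```

```text
[('side', 706, 1.949, np.float64(-0.0018))]
[-0.08007291 -0.4697394  -0.16171525] 9.8
```

The lid reads 1.949 rad, so it is on its stop. I'll open slightly and withdraw straight back along the tool.

Emit:
apply_moves(
  deltas="0 0 0 0 0 0 -0.1; 0 0 0 0 0 0 0.1; -0.01 0 0 0 0 0 0.1; -0.025 0 0 0 0 0 0.1; -0.045 0 0 0 0 0 0.1; -0.07 0 0 0 0 0 0.1; -0.1 0 0 0 0 0 0.1; -0.1 0 0 0 0 0 0.1",
)

```text
clock: 10.47
ee_pos: [0.7409, -0.0262, 0.3471]
tcp_rot: [[-0.198, -0.246, 0.949], [-0.053, 0.969, 0.24], [-0.979, -0.003, -0.205]]
wrist_force: [0.4, 0.4, 1.8]
width: 0.549
```

```bash
python3 lid.py; python3 - <<'E'
from h import *
from cell import *
b=capture("top");cv2.imwrite("pics/t8.png",b["pixels"])
E
```

```text
[('side', 716, 1.949, np.float64(-0.0019))]
[ 0.03062384 -0.54331486 -0.36103581] 10.5667
```

View pics/t8.png

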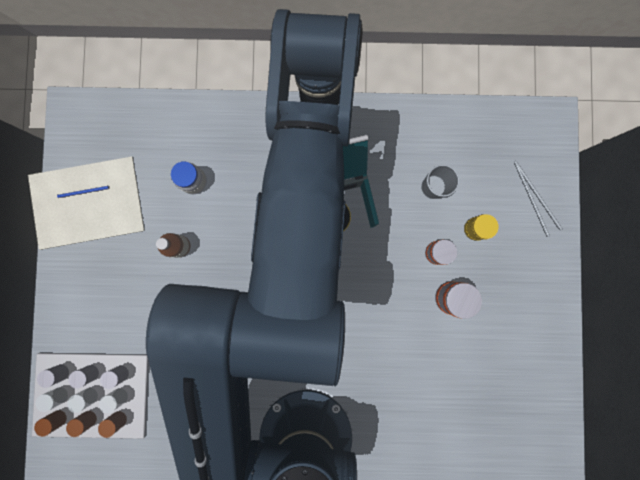

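The lid stays on its stop with nothing touching it. Next I'll go above the tin.

```bash
cat >> h.py <<'E'
RD=np.stack([-U,F,np.cross(-U,F)],1)
TIN=np.array([.499,-.3495,0])
E
python3 - <<'E'
from h import *
show(TIN+.34*U,RD,14)
E
```

```text
tot mm 402.81366488657886 deg 90.67503143311848
0.005 -0.018 -0.022 0.112 -0.012 0.012; 0.01 -0.036 -0.044 0.223 -0.024 0.024; 0.014 -0.054 -0.065 0.335 -0.036 0.036; 0.019 -0.073 -0.087 0.447 -0.048 0.048; 0.024 -0.091 -0.109 0.559 -0.06 0.06; 0.029 -0.109 -0.131 0.67 -0.072 0.072; 0.033 -0.127 -0.153 0.782 -0.084 0.084; 0.038 -0.145 -0.174 0.894 -0.096 0.096; 0.043 -0.163 -0.196 1.006 -0.108 0.108; 0.048 -0.182 -0.218 1.117 -0.121 0.12; 0.052 -0.2 -0.24 1.229 -0.133 0.133; 0.057 -0.218 -0.262 1.341 -0.145 0.145; 0.062 -0.236 -0.284 1.453 -0.157 0.157; 0.067 -0.254 -0.305 1.564 -0.169 0.169;
```

Emit:
apply_moves(
  deltas="0.005 -0.018 -0.022 0.112 -0.012 0.012 0.5; 0.01 -0.036 -0.044 0.223 -0.024 0.024 1; 0.014 -0.054 -0.065 0.335 -0.036 0.036 1; 0.019 -0.073 -0.087 0.447 -0.048 0.048 1; 0.024 -0.091 -0.109 0.559 -0.06 0.06 1; 0.029 -0.109 -0.131 0.67 -0.072 0.072 1; 0.033 -0.127 -0.153 0.782 -0.084 0.084 1; 0.038 -0.145 -0.174 0.894 -0.096 0.096 1",
)

```text
clock: 11.28
ee_pos: [0.6009, -0.2115, 0.3392]
tcp_rot: [[-0.099, 0.609, 0.787], [0.021, 0.792, -0.61], [-0.995, -0.044, -0.091]]
wrist_force: [0.1, -0.9, 0.3]
width: 0.999
```

```bash
python3 - <<'E'
from h import *
show(TIN+.25*U,RD,7)
E
```

```text
tot mm 193.289923452382 deg 38.54538182622849
0.014 -0.024 0.002 0.095 -0.01 0.01; 0.027 -0.048 0.003 0.19 -0.021 0.021; 0.041 -0.072 0.005 0.285 -0.031 0.031; 0.055 -0.096 0.007 0.38 -0.042 0.042; 0.069 -0.12 0.009 0.475 -0.052 0.052; 0.082 -0.143 0.01 0.57 -0.063 0.063; 0.096 -0.167 0.012 0.665 -0.073 0.073;
```

Emit:
apply_moves(
  deltas="0.014 -0.024 0.002 0.095 -0.01 0.01 1; 0.027 -0.048 0.003 0.19 -0.021 0.021 1; 0.041 -0.072 0.005 0.285 -0.031 0.031 1; 0.055 -0.096 0.007 0.38 -0.042 0.042 1; 0.069 -0.12 0.009 0.475 -0.052 0.052 1; 0.082 -0.143 0.01 0.57 -0.063 0.063 1; 0.096 -0.167 0.012 0.665 -0.073 0.073 1; 0.096 -0.167 0.012 0.665 -0.073 0.073 1",
)

```text
clock: 11.95
ee_pos: [0.4954, -0.3509, 0.2466]
tcp_rot: [[-0.004, 0.972, 0.237], [0.002, 0.237, -0.972], [-1.0, -0.004, -0.003]]
wrist_force: [-0.3, -0.7, 0.2]
width: 0.995
```

```bash
python3 - <<'E'
from h import *
from cell import *
s=read_state();print(s["ee_pos"],s["joint_positions"])
a=capture("wrist");cv2.imwrite("pics/w9.png",a["pixels"]);
R=np.array(s["tcp_rot"]);T=a["T_tool_cam"]
# predicted pixel of tin top centre/rim
K=a["camera_matrix"]
def proj(X):
    t=R.T@(X-s["ee_pos"]);p=np.linalg.inv(T)@np.r_[t,1];p=p[:3];th=np.arctan2(np.hypot(p[0],p[1]),p[2]);q=p[:2]/np.hypot(p[0],p[1])*th*K[0,0];return (q+K[:2,2]).round(1)
print("ctr",proj(TIN+.085*U),[proj(TIN+.085*U+.032*np.array([np.cos(b),np.sin(b),0])) for b in(0,1.57,3.14,4.71)])
im=a["pixels"].copy()
for b in np.linspace(0,6.28,24):
    u=proj(TIN+.085*U+.032*np.array([np.cos(b),np.sin(b),0]));cv2.circle(im,tuple(int(x) for x in u),1,(0,255,0),-1)
cv2.imwrite("pics/w9b.png",im)
show(TIN+.042*U,RD,8)
E
```

```text
[ 0.49538993 -0.35085085  0.24660717] [-3.96772538e+01  2.59415100e+01  8.52776430e+01 -5.93474815e-02
  6.90686259e+01  3.66432797e+01]
ctr [324.1 214.5] [array([333.6, 176.5]), array([285.7, 205.4]), array([315. , 250.6]), array([362. , 223.6])]
tot mm 206.03942529165465 deg 0.3102410005831268
0.026 0.0 0.0 -0.0 -0.0 0.0; 0.052 0.001 0.0 -0.001 -0.001 0.001; 0.077 0.001 0.0 -0.001 -0.001 0.001; 0.103 0.001 0.0 -0.002 -0.002 0.001; 0.129 0.002 0.001 -0.002 -0.002 0.002; 0.155 0.002 0.001 -0.003 -0.002 0.002; 0.18 0.002 0.001 -0.003 -0.003 0.002; 0.206 0.003 0.001 -0.004 -0.003 0.003;
```

View pics/w9b.png

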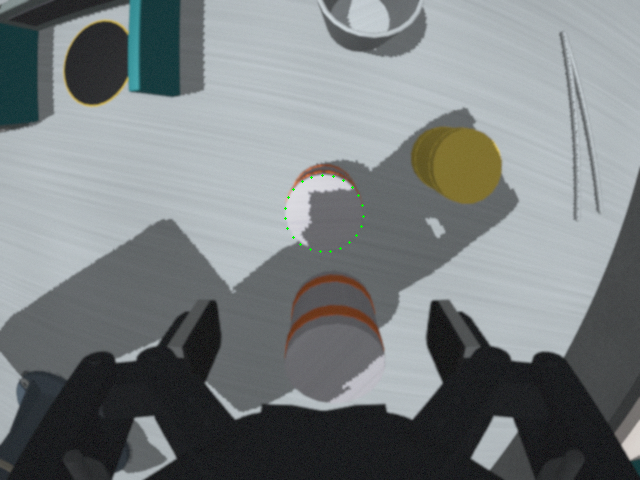

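The green ring, projected from my measured tin pose, matches the tin's top at (324,214). It carries orange bands, and the yellow tin and the big tin are clearly other objects. Descending.

Emit:
apply_moves(
  deltas="0.026 0.001 0 0 0 0 1; 0.052 0.001 0 0 0 0 1; 0.077 0.002 0 0 0 0 1; 0.103 0.003 0 0 0 0 1; 0.129 0.003 0 0 0 0 1; 0.155 0.003 0.001 0 0 0 1; 0.18 0.003 0.001 0 0 0 1; 0.195 0.003 0.001 0 0 0 1",
)

```text
clock: 12.67
ee_pos: [0.4989, -0.348, 0.0503]
tcp_rot: [[-0.006, 0.97, 0.244], [0.005, 0.244, -0.97], [-1.0, -0.005, -0.006]]
wrist_force: [0.3, -0.3, 1.0]
width: 1.0
```

```bash
python3 - <<'E'
from h import *
from cell import *
show(TIN+.042*U,RD,2)
s=read_state();print(s["wrist_force"])
a=capture("wrist");cv2.imwrite("pics/w10.png",a["pixels"]);
E
```

```text
tot mm 8.470521272934247 deg 0.4419625953865388
0.004 -0.0 0.001 -0.001 -0.003 0.002; 0.008 -0.0 0.002 -0.001 -0.006 0.005; 
[ 0.31353737 -0.33138933  0.96663177]
```

View pics/w10.png

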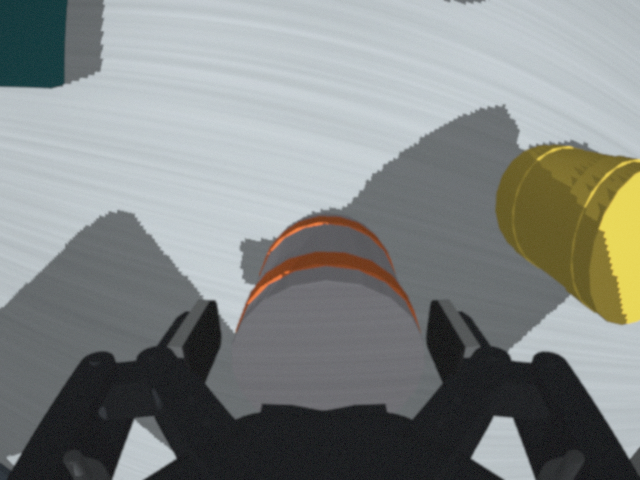

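The tin sits centred between the pads (215 to 430 px). I'll descend the last 8 mm and close.

Emit:
apply_moves(
  deltas="0.004 0 0.001 -0.001 -0.003 0.002 1; 0.008 0 0.002 -0.001 -0.006 0.005 1; 0.008 0 0.002 -0.001 -0.006 0.005 -1; 0.008 0 0.002 -0.001 -0.006 0.005 -1; 0.008 0 0.002 -0.001 -0.006 0.005 -1; 0.008 0 0.002 -0.001 -0.006 0.005 -1; 0.008 0 0.002 -0.001 -0.006 0.005 -1",
)

```text
clock: 13.3
ee_pos: [0.499, -0.3496, 0.0416]
tcp_rot: [[-0.0, 0.97, 0.245], [0.001, 0.245, -0.97], [-1.0, -0.0, -0.001]]
wrist_force: [-0.8, 0.9, 6.0]
width: 0.732
```

Emit:
apply_moves(
  deltas="0 0 0 0 0 0 -1; 0 0 0 0 0 0 -1; -0.02 0 0 0 0 0 -1; -0.04 0 0 0 0 0 -1; -0.065 0 0 0 0 0 -1; -0.09 0 0 0 0 0 -1; -0.12 0 0 0 0 0 -1; -0.145 0 0 0 0 0 -1",
)

```text
clock: 13.97
ee_pos: [0.4989, -0.3496, 0.1882]
tcp_rot: [[-0.0, 0.97, 0.245], [0.001, 0.245, -0.97], [-1.0, -0.0, -0.001]]
wrist_force: [0.1, 0.0, -3.1]
width: 0.737
```

```bash
python3 - <<'E'
from h import *
from cell import *
s=read_state();print(s["ee_pos"],s["wrist_force"],s["width"])
a=capture("wrist");cv2.imwrite("pics/w11.png",a["pixels"]);
b=capture("side");cv2.imwrite("pics/s11.png",cv2.resize(b["pixels"][60:240,220:460],(800,600),interpolation=2))
show(np.r_[DISC[:2],.19],RD,10)
E
python3 lid.py
```

```text
[ 0.49891326 -0.34960423  0.18820907] [ 0.1438314   0.0458565  -3.11578969] 0.7372227351579038
tot mm 303.5619254823943 deg 0.3376189419056218
0.0 0.016 -0.026 -0.0 0.0 -0.0; 0.0 0.033 -0.051 -0.0 0.001 -0.001; 0.0 0.049 -0.077 -0.0 0.001 -0.001; 0.0 0.065 -0.103 -0.0 0.002 -0.002; 0.0 0.081 -0.128 -0.0 0.002 -0.002; 0.0 0.098 -0.154 -0.0 0.003 -0.002; 0.0 0.114 -0.179 -0.0 0.003 -0.003; 0.0 0.13 -0.205 -0.0 0.004 -0.003; 0.0 0.146 -0.231 -0.0 0.004 -0.003; 0.0 0.163 -0.256 -0.0 0.005 -0.004; 
[('top', 1290, 1.951, np.float64(-0.0046)), ('side', 712, 1.95, np.float64(-0.002))]
[ 0.38583031  0.1554949  -3.43136054] 14.1667
```

View pics/s11.png

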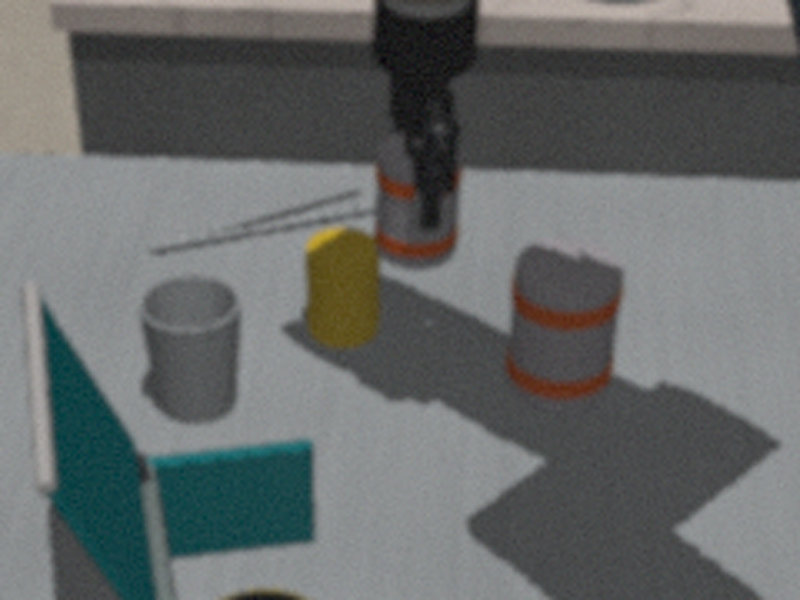

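The tin is held upright and carries 3 N of weight. The lid is still at 1.95 rad. I'll measure the disc directly now that it's visible.

```bash
python3 - <<'E'
from h import *
from cell import *
print("pred",DISC)
for n in("top","side"):
    b=capture(n);im=b["pixels"]
    cv2.imwrite(f"pics/{n}12.png",cv2.resize(im[170:290,260:420] if n=="top" else im[180:300,230:390],(800,600),interpolation=2))
    pc=cloud(b);g=im.max(-1);k=(g<60)&(abs(pc[...,2])<.012)&(np.hypot(*(pc[...,:2]-DISC[:2]).transpose(2,0,1))<.075)
    ct,_=cv2.findContours(k.astype(np.uint8),0,1);ct=max(ct,key=cv2.contourArea)
    pts=np.array([atz(b,u,v,0)[:2] for u,v in ct[:,0]]);(cx,cy),r=cv2.minEnclosingCircle(pts.astype(np.float32));print(n,k.sum(),cx,cy,r,pts.mean(0))
E
```

```text
pred [ 0.59534175 -0.06245826  0.        ]
top 898 0.5940220355987549 -0.060469504445791245 0.04723837599158287 [ 0.59426636 -0.06055451]
side 405 0.597504734992981 -0.06501396000385284 0.04578886553645134 [ 0.60101993 -0.07786845]
```

View pics/top12.png

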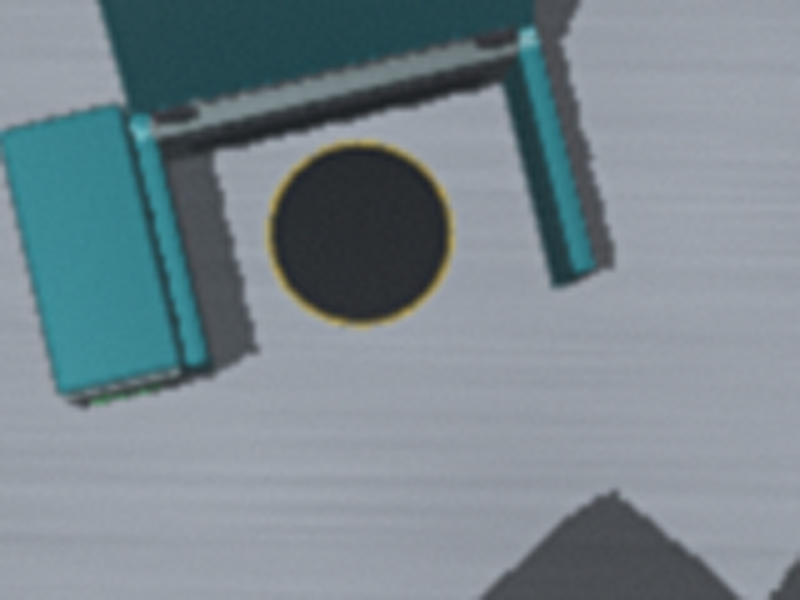

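The disc is fully visible in the top crop, centred at about (360,233). That gives (0.594,-0.061), within 2 mm of the prediction. Carrying the tin over.

```bash
sed -i 's/^RD=/DISC=np.array([.5945,-.061,0]);RD=/' h.py; python3 - <<'E'
from h import *
show(np.r_[DISC[:2],.19],RD,12)
E
```

```text
tot mm 303.82209275961156 deg 0.21049395117654238
-0.0 0.014 -0.021 -0.0 -0.0 0.0; -0.001 0.027 -0.043 -0.0 -0.001 0.0; -0.001 0.041 -0.064 -0.0 -0.001 0.0; -0.002 0.055 -0.085 -0.0 -0.001 0.001; -0.002 0.068 -0.107 -0.0 -0.001 0.001; -0.002 0.082 -0.128 -0.0 -0.002 0.001; -0.003 0.096 -0.149 -0.0 -0.002 0.001; -0.003 0.109 -0.171 -0.0 -0.002 0.001; -0.004 0.123 -0.192 -0.0 -0.002 0.001; -0.004 0.136 -0.213 -0.0 -0.003 0.002; -0.004 0.15 -0.235 -0.0 -0.003 0.002; -0.005 0.164 -0.256 -0.0 -0.003 0.002;
```

Emit:
apply_moves(
  deltas="0 0.014 -0.021 0 0 0 -1; -0.001 0.027 -0.043 0 0 0 -1; -0.001 0.041 -0.064 0 0 0 -1; -0.002 0.055 -0.085 0 0 0 -1; -0.002 0.068 -0.107 0 0 0 -1; -0.002 0.082 -0.128 0 0 0 -1; -0.003 0.096 -0.149 0 0 0 -1; -0.003 0.109 -0.171 0 0 0 -1",
)

```text
clock: 14.93
ee_pos: [0.5619, -0.1553, 0.1866]
tcp_rot: [[-0.005, 0.97, 0.245], [0.003, 0.245, -0.97], [-1.0, -0.004, -0.005]]
wrist_force: [0.7, -1.0, -3.2]
width: 0.733
```

```bash
python3 - <<'E'
from h import *
show(np.r_[DISC[:2],.19],RD,4)
E
```

```text
tot mm 99.85018395802021 deg 0.3474817265890057
-0.001 0.014 -0.021 -0.0 -0.001 0.001; -0.002 0.027 -0.042 -0.0 -0.002 0.002; -0.002 0.041 -0.063 -0.0 -0.003 0.003; -0.003 0.055 -0.083 -0.0 -0.005 0.004;
```

Emit:
apply_moves(
  deltas="-0.001 0.014 -0.021 0 -0.001 0.001 -1; -0.002 0.027 -0.042 0 -0.002 0.002 -1; -0.002 0.041 -0.063 0 -0.003 0.003 -1; -0.003 0.055 -0.083 0 -0.005 0.004 -1; -0.003 0.055 -0.083 0 -0.005 0.004 -1; -0.003 0.055 -0.083 0 -0.005 0.004 -1",
)

```text
clock: 15.43
ee_pos: [0.5945, -0.0604, 0.1882]
tcp_rot: [[-0.002, 0.969, 0.247], [-0.0, 0.247, -0.969], [-1.0, -0.002, -0.001]]
wrist_force: [-1.0, -0.2, -3.3]
width: 0.735
```

```bash
python3 - <<'E'
from h import *
show(np.r_[DISC[:2],.045],RD,8)
E
python3 lid.py
```

```text
tot mm 143.17182295196602 deg 0.16344972169218042
0.018 0.0 0.0 0.0 -0.0 0.0; 0.036 0.0 0.0 0.0 -0.0 0.001; 0.054 0.0 0.0 0.001 -0.0 0.001; 0.072 0.0 0.0 0.001 -0.0 0.001; 0.089 0.0 0.0 0.001 -0.0 0.001; 0.107 0.0 0.0 0.001 -0.0 0.002; 0.125 0.0 0.001 0.001 -0.0 0.002; 0.143 0.0 0.001 0.002 -0.001 0.002; 
[('top', 157, 1.923, np.float64(-0.0034)), ('side', 0, 1.571, np.float64(0.0))]
[ 0.37266848 -0.45394888 -2.88342076] 15.5333
```

Emit:
apply_moves(
  deltas="0.018 0 0 0 0 0 -1; 0.036 0 0 0 0 0 -1; 0.054 0 0 0 0 0 -1; 0.072 0 0 0 0 0.001 -1; 0.089 0 0 0 0 0.001 -1; 0.107 0 0 0 0 0.002 -1; 0.125 0 0 0 0 0.002 -1; 0.137 0 0 0 0 0.002 -1",
)

```text
clock: 16.2
ee_pos: [0.593, -0.0629, 0.0496]
tcp_rot: [[-0.002, 0.97, 0.243], [0.001, 0.243, -0.97], [-1.0, -0.002, -0.001]]
wrist_force: [0.2, -0.8, -3.1]
width: 0.735
```

Emit:
apply_moves(
  deltas="0 0 0 0 0 0 -1; 0.002 0 0 0 0 0 -1; 0.004 0 0 0 0 0 -1; 0.004 0 0 0 0 0 -1",
)

```text
clock: 16.53
ee_pos: [0.5933, -0.0631, 0.0462]
tcp_rot: [[-0.001, 0.97, 0.243], [0.0, 0.243, -0.97], [-1.0, -0.001, -0.001]]
wrist_force: [0.2, 0.6, -3.3]
width: 0.733
```

```bash
python3 - <<'E'
from h import *
from cell import *
s=read_state();print(s["ee_pos"],s["wrist_force"])
a=capture("wrist");cv2.imwrite("pics/w13.png",a["pixels"]);
b=capture("side");cv2.imwrite("pics/s13.png",cv2.resize(b["pixels"][120:300,180:420],(800,600),interpolation=2))
show(np.r_[DISC[:2],.042],RD,1)
E
```

```text
[ 0.59330281 -0.06314116  0.04616226] [ 0.23650811  0.55673635 -3.27130754]
tot mm 4.892762582965959 deg 0.12671080489701006
0.004 0.002 -0.002 -0.002 -0.001 0.001;
```

View pics/w13.png

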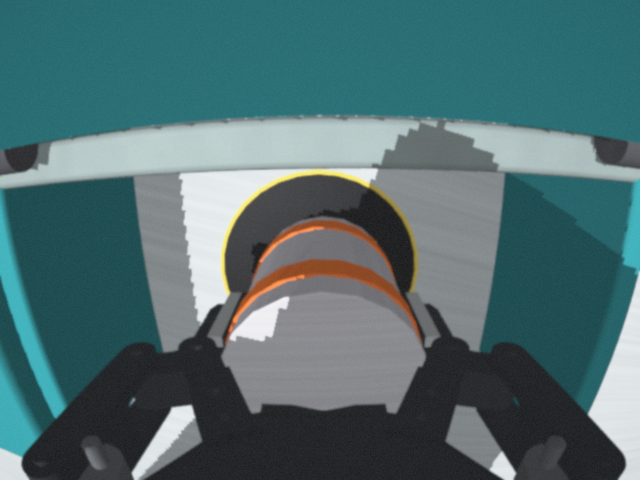

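View pics/s13.png

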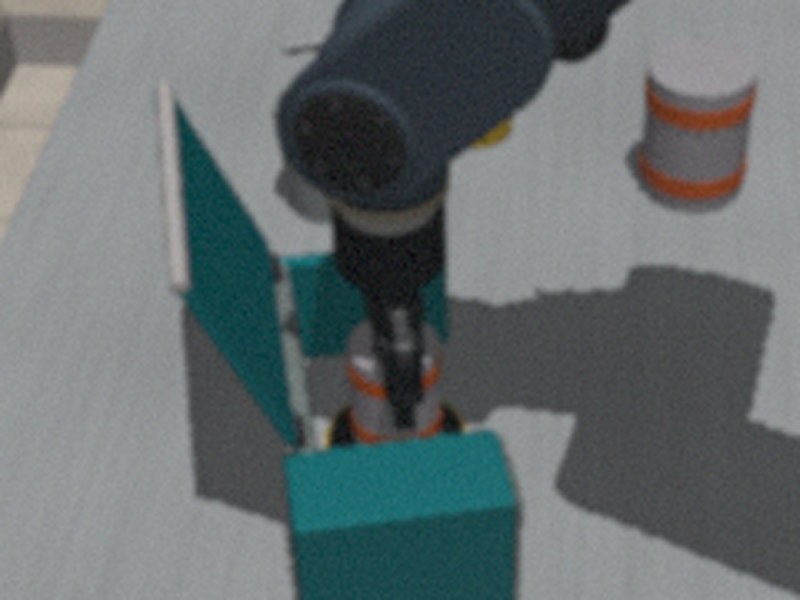

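The tin is centred on the disc, with its base about 4 mm up. I'll lower it the rest of the way slowly.

Emit:
apply_moves(
  deltas="0.001 0.001 -0.001 -0.002 0 0.001 -1; 0.002 0.002 -0.002 -0.002 0 0.001 -1; 0.003 0.002 -0.002 -0.002 0 0.001 -1; 0.004 0.002 -0.002 -0.002 0 0.001 -1; 0.0045 0.002 -0.002 -0.002 0 0.001 -1; 0.0045 0.002 -0.002 -0.002 0 0.001 -1",
)

```text
clock: 17.13
ee_pos: [0.5948, -0.0605, 0.0417]
tcp_rot: [[-0.0, 0.969, 0.245], [0.001, 0.245, -0.969], [-1.0, -0.0, -0.001]]
wrist_force: [-0.2, 0.2, -3.2]
width: 0.732
```

Emit:
apply_moves(
  deltas="0.0005 0 0 0 0 0 -1; 0.001 0 0 0 0 0 -1; 0.001 0 0 0 0 0 -1",
)

```text
clock: 17.38
ee_pos: [0.5948, -0.0605, 0.0416]
tcp_rot: [[-0.0, 0.969, 0.245], [0.001, 0.245, -0.969], [-1.0, 0.0, -0.001]]
wrist_force: [-3.8, 1.3, 8.0]
width: 0.733
```

Contact: the wrist force rose to +8 N, so the tin is on the bench. I'll ease off slightly and open.

Emit:
apply_moves(
  deltas="-0.0003 0 0 0 0 0 -1; -0.0003 0 0 0 0 0 0.55; -0.0003 0 0 0 0 0 0.65; -0.0003 0 0 0 0 0 0.8; -0.0003 0 0 0 0 0 1; -0.0003 0 0 0 0 0 1; -0.0003 0 0 0 0 0 1; -0.0003 0 0 0 0 0 1",
)

```text
clock: 18.05
ee_pos: [0.5949, -0.0606, 0.0419]
tcp_rot: [[-0.0, 0.969, 0.245], [0.001, 0.245, -0.969], [-1.0, 0.0, -0.001]]
wrist_force: [0.4, 0.8, -1.2]
width: 0.999
```

```bash
python3 - <<'E'
from h import *
from cell import *
s=read_state();print(s["ee_pos"],s["wrist_force"],s["width"])
a=capture("wrist");cv2.imwrite("pics/w14.png",a["pixels"]);
E
```

```text
[ 0.59487491 -0.06055508  0.04187947] [ 0.35798677  0.83798061 -1.20721981] 0.9994381887526529
```

View pics/w14.png

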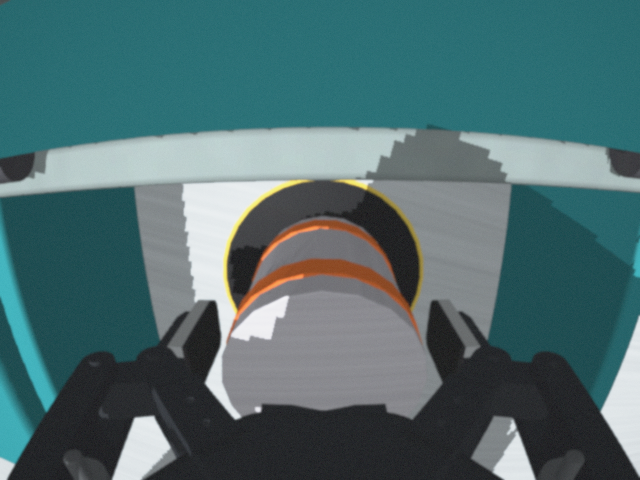

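The pads are clear of the tin on both sides. Retreating straight up, then away to the front right.

Emit:
apply_moves(
  deltas="-0.01 0 0 0 0 0 1; -0.025 0 0 0 0 0 1; -0.05 0 0 0 0 0 1; -0.08 0 0 0 0 0 1; -0.115 0 0 0 0 0 1; -0.15 0 0 0 0 0 1; -0.19 0 0 0 0 0 1; -0.22 0 0 0 0 0 1",
)

```text
clock: 18.77
ee_pos: [0.595, -0.0607, 0.2661]
tcp_rot: [[0.003, 0.969, 0.245], [0.0, 0.245, -0.969], [-1.0, 0.003, 0.001]]
wrist_force: [0.6, 0.3, -0.1]
width: 1.0
```

Emit:
apply_moves(
  deltas="0 -0.02 0.02 0 0 0 1; 0 -0.05 0.05 0 0 0 1; 0 -0.08 0.08 0 0 0 1; 0 -0.11 0.11 0 0 0 1; 0 -0.14 0.14 0 0 0 1; 0 -0.17 0.17 0 0 0 1; 0 -0.19 0.19 0 0 0 1; 0 -0.19 0.19 0 0 0 1",
)

```text
clock: 19.43
ee_pos: [0.4548, -0.2955, 0.2665]
tcp_rot: [[0.003, 0.97, 0.241], [-0.001, 0.241, -0.97], [-1.0, 0.002, 0.002]]
wrist_force: [0.3, -0.8, 0.3]
width: 1.004
```

```bash
python3 lid.py; python3 - <<'E'
from h import *
from cell import *
s=read_state();print(s["ee_pos"],s["wrist_force"],np.abs(s["dq"]).max())
b=capture("top");cv2.imwrite("pics/t15.png",b["pixels"])
pc=cloud(b);k=(abs(pc[...,2]-.085)<.006)&(np.hypot(pc[...,0]-DISC[0],pc[...,1]-DISC[1])<.05);p=pc[k];print("tin top",k.sum(),((p.min(0)+p.max(0))/2).round(4),p.mean(0).round(4))
b=capture("side");cv2.imwrite("pics/s15.png",cv2.resize(b["pixels"][120:300,180:420],(800,600),interpolation=2))
E
```

```text
[('top', 1298, 1.952, np.float64(-0.0047)), ('side', 707, 1.949, np.float64(-0.0019))]
[0.05256807 0.65182721 0.19130501] 19.5333
[ 0.45689776 -0.29214276  0.26631224] [0.05256807 0.65182721 0.19130501] 2.541489472915101
tin top 465 [ 0.5951 -0.0613  0.0848] [ 0.5947 -0.0608  0.0843]
```

View pics/t15.png

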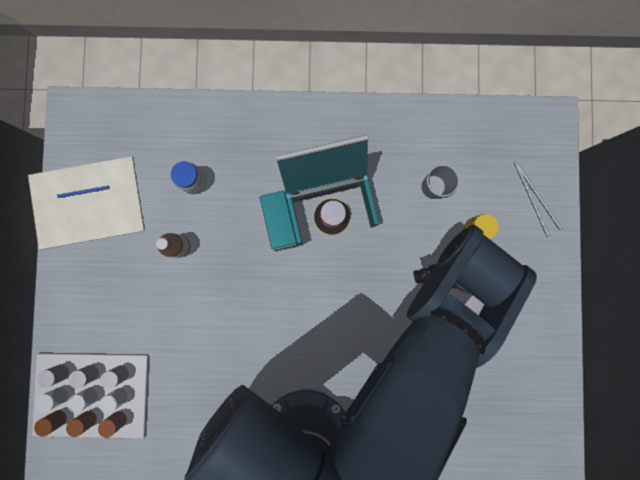

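View pics/s15.png

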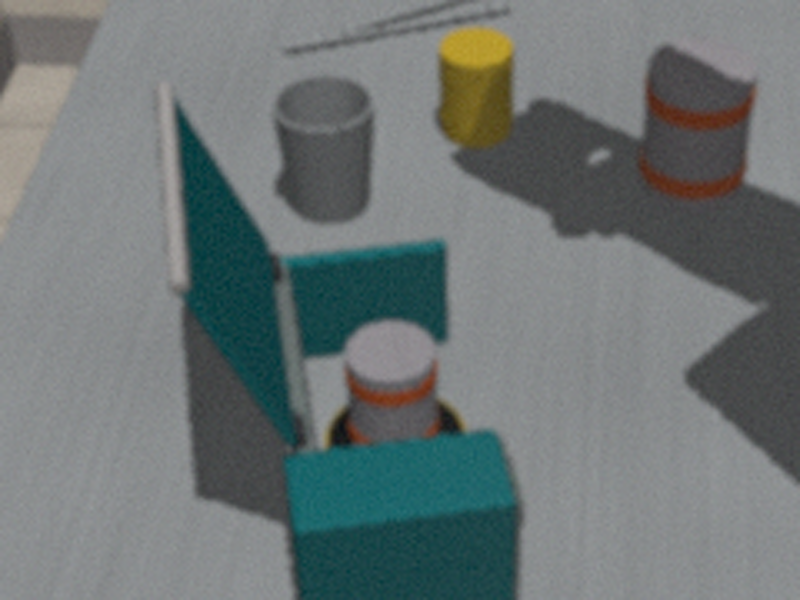

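The tin stands upright on the disc, with its top at (0.595,-0.061,0.085). The lid is at 1.95 rad, the bystanders show at their original pixels, and the arm is clear.

```bash
python3 -c "
from cell import hand_in;print(hand_in())"
```

```text
the job is handed in; nothing more can be done
None
```

I opened the lid and stood the small orange-banded tin upright on the black disc. I then let go, backed the arm away and handed the job in at about 20 s of the 70 s.

- **Lid:** I carried it round its arc with its front edge loosely between part-open jaws, and set it on its stop rather than letting it fall. The last depth fits read 1.949 and 1.952 rad, against the 1.85 rad needed. One reading of 1.923 rad came while the arm partly hid the lid from the top camera, so I gave it less weight.
- **Tin:** its top is at (0.595, -0.061, 0.085), within about 1 mm of the disc centre I measured. It stands upright with the gripper clear of it. Touchdown showed about +8 N at the wrist.
- **Bystanders:** the bottle, jar and beaker appear at their original pixels in the final top picture, judged by eye.
- **Side load:** early in the lift the bead dragged along a finger and the wrist read about 12 N sideways. That is below the 30 N limit, and I replanned the path so it fell to 1–4 N.
- **Disc position:** the side camera's fit differed by about 5 mm because the disc was partly hidden there. I used the top camera, which agreed with the chamber geometry to about 2 mm.

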